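# Dress the chocolate counter: each gift tin on its own display disc

### The job

Set out the gift tins for the counter display: put each of the four tins (round, square, long and heart-shaped) upright on the white marble disc whose dark inlay has its shape, centred on the inlay and turned to line up with it, the heart with its point at the inlay's point. Let go of them all and leave all four standing still in place.

Things in the scene. Friction and masses are not known exactly. Their poses are not given: they have to be found in the camera images.
- tin_round: Round gift tin, pale pink, 62 mm across, gold line round it below the lid; closed, rigid, 42 mm high, about 0.11 to 0.23 kg; starts standing on the counter, lid up. Origin: centre of its underside; z up; any turn about z looks the same.
- tin_square: Square gift tin, cream white, 58 x 58 mm, gold line round it below the lid; closed, rigid, 42 mm high, about 0.11 to 0.23 kg; starts standing on the counter, lid up. Origin: centre of its underside; x and y square to its sides; z up.
- tin_bar: Long narrow gift tin, dark green, 92 mm along x by 34 mm along y, gold line round it below the lid; closed, rigid, 42 mm high, about 0.11 to 0.23 kg; starts standing on the counter, lid up. Origin: centre of its underside; z up.
- tin_heart: Red heart-shaped gift tin, 42 mm high, 62 mm point to lobes, 68 mm wide, 0.11 to 0.23 kg, lid up. In plan a 40 mm square, a corner at the point, half discs of radius 20 mm on its two far sides; 60 mm wide at 45 degrees to x, flat side to far lobe. Origin: underside, below the point; x: from the point to the notch; square's centre at x = 28.3 mm, lobe disc centres at (42, +-14) mm; z up.
- stand_round: A white marble display disc fixed to the counter, 120 mm across, its flat top 18 mm above the counter, inlaid flush with a dark brown filled circle 68 mm across, the place of the round tin. Origin: centre of the disc's underside; z up.
- stand_square: A white marble display disc fixed to the counter, 120 mm across, its flat top 18 mm above the counter, inlaid flush with a dark brown filled square of 64 mm, the place of the square tin (any quarter turn). Origin: centre of the disc's underside; z up. x and y are square to the inlay's sides.
- stand_bar: A white marble display disc fixed to the counter, 120 mm across, its flat top 18 mm above the counter, inlaid flush with a dark brown filled oblong 98 mm along x by 40 mm along y, the place of the long tin (either way round). Origin: centre of the disc's underside; z up.
- stand_heart: White marble display disc fixed to the counter, 120 mm across, flat top 18 mm up, inlaid flush with a dark brown filled heart, 3 mm larger all round than the heart tin whose place it is. Origin: centre of the disc's underside; z up. x: from the inlay's point to its notch. The inlay's square is centred on the disc, so the tin in place has its point 28.3 mm from the disc's centre towards -x.
Things that resemble listed ones, but are neither listed nor needed, are in the scene too. What is shaped like the tin_square but green or turquoise is not meant. Leave any green look-alike of the stand_heart alone.

How it is judged:
By the outcome, as a careful person would: the job done as asked, in the order asked, and still so for the second after the job is handed in, with the robot touching nothing.
It also fails if it takes over 104 s, if anything falls off the work surface, if the arm or the gripper's body presses on something with over 40 N, if the wrist force passes 120 N, or if a joint passes its speed limit or range.

### The arm

A 6-joint arm with a two-finger parallel gripper is mounted at the origin on the work surface. World frame = base frame: x ahead of the robot, y to its left, z up, the work surface at z = 0. Lengths are in m, angles in rad, forces in N, time in s.
With the tool pointing down it reaches from about 0.375 to 0.925 m from the base axis. Payload 5.7 kg.
Tool frame: the origin (TCP) lies midway between the tips of the shut fingers; the grasp point (between the pads) lies 19 mm behind it; z points along the fingers, x is the direction in which the jaws open and shut, and the axes are right-handed (so a half turn about z gives the same grasp; the last joint's range is limited). The gripper opens to 88 mm and grips with 3 to 60 N. Pads are 20 mm wide; open, the fingers measure 115 mm over their backs; the gripper's body (75 mm by 178 mm) begins 61 mm behind the grasp point.
Start: joints at [-0.115, 0.359, 1.51, -0, 1.272, -0.115], TCP at [0.6, -0, 0.223] pointing down, gripper open.
Joint ranges: [-2.97, 2.97], [-1.01, 2.36], [0.21, 2.38], [-0.96, 4.11], [0.2, 2.71], [-2.98, 2.98]. Speed limits (rad/s): [2.39, 2.39, 3.14, 3.14, 3.14, 3.14].

### API

Orientations are given as [roll, pitch, yaw] about the fixed x, y, z axes, in that order (R = Rz(yaw) Ry(pitch) Rx(roll)).
In Python, from rig import env gives the robot as it stands.
- The arm moves only by the tool send_rows, never from a script. Its arguments are lists of equal length, an entry for each row: "translation": the shift along the world's x, y, z in m, a list of three; "twist": the turn about the world's z in rad. In form: {"translation": [[dx, dy, dz], ...], "twist": [twist, ...]}. A call has 1 to 8 rows; each row shifts and turns the commanded pose from where the row before left it; what a row does not reach is not made up. A row lasts 1/10 s, in which the tool goes at most 50 mm and 8.59 degrees, less where a joint would pass 70% of its speed; a pose out of reach is approached as far as the arm can. A call is refused whole if a number of a shift passes 0.05 or a number of a turn 0.15, either way. A call with a gripper value outside its range is refused whole. "jaw" is the opening, from 0 (shut) to 1 (fully open), set as the call begins (left out, the last holds). The fingers move at their own pace and stop on an object; "grip_force" is the grip in N (left out, the last holds). Time passes only in rows, so rows that do not move let the fingers close. It gives the time, the measured TCP pose, the force and the opening at its end, in the units of the state.
- env.get_obs(): the state, without advancing time (a new reading comes with each control period).
- env.capture(name): name is "scene" or "side" or "wrist"; returns a dict with "image" (480x640x3 uint8, red, green, blue), "intrinsics" (3x3 intrinsics, pixels), "k1" (the pictures are not rectified: a ray, as slopes to the right and down, at radius r is drawn at 1 + k1 r^2 times it, then the intrinsics apply), "R" (3x3) and "t" (3): a world point X has camera coordinates R X + t. Camera axes: x right, y down, z forward; pixel columns grow to the right and rows downward; lengths in m; the calibration is good to about 2 mm. A picture is of the moment at which its call begins. There is no depth.
- env.sign_off(): hands the job in, once; it reports no verdict.
The state is a dict: "t": time; "joint_pos": joint angles; "joint_vel": joint speeds; "joint_torque": joint torques, N m; "position": TCP position; "ee_rot": TCP orientation; "force": force on the tool from outside, world axes, zero at the start; "moment": the same for the moment, N m; "gripper_width": opening from 0.0 (shut) to 1.0 (fully open).
Only numpy, scipy, OpenCV 4.12 (cv2) and the standard library are available. Lean on these libraries where they do the work, as an engineer would, in place of code of your own. Each camera call takes 0.05 s, during which the arm holds its last target.

## Working session

There is one attempt and no reset: what is moved stays moved. The work goes in short steps, Python scripts to look and compute and a tool call to move; the robot and the scene stay as the last step left them, time stands still between calls to the robot, and variables do not carry over. Pictures are saved under pics/ and viewed, and the job is handed in when it is done.

Besides the shell and the picture viewer there is one more tool, called after "Request:" in YAML: its name, and indented under it one key for each argument. send_rows: Moves the arm, as the interface text tells. Its arguments: {"type":"object","properties":{"translation":{"type":"array","items":{"type":"array","items":{"type":"number"}}},"twist":{"type":"array","items":{"type":"number"}},"jaw":{"type":"number"},"grip_force":{"type":"number"}},"required":["translation","twist"]}

```bash
mkdir -p pics; ls; python3 - <<'E'
from rig import env
import cv2, json, pickle
o=env.get_obs(); print(o['t'],o['position'],o['ee_rot'],o['force'])
for n in ("scene","side","wrist"):
    c=env.capture(n); cv2.imwrite(f"pics/{n}0.png",c['image'][:,:,::-1]); pickle.dump(c,open(f"pics/{n}0.pkl","wb")); print(n,c['k1'],c['intrinsics'].tolist() if hasattr(c['intrinsics'],'tolist') else c['intrinsics'],c['t'])
E
```

```text
pics
0.0 [5.99330505e-01 6.18979518e-05 2.21823622e-01] [-3.14140188e+00  1.78275038e-03  1.58030955e-05] [-0.86635691 -0.32220854  0.1056096 ]
scene -0.03547878620249915 [[502.9115798872365, 0.0, 318.14748597043916], [0.0, 502.9115798872365, 230.81523502649327], [0.0, 0.0, 1.0]] [ 0.1551239  -0.29999342  1.46216864]
side -0.17343415294902848 [[571.5629714563346, 0.0, 322.4314283010678], [0.0, 571.5629714563346, 238.36925039449144], [0.0, 0.0, 1.0]] [-0.48128285  0.06828131  1.24559138]
wrist -0.05863109811458712 [[335.5288832757229, 0.0, 318.57657213361153], [0.0, 335.5288832757229, 240.87714145993328], [0.0, 0.0, 1.0]] [-0.59826157 -0.03477081  0.39210886]
```

View pics/scene0.png

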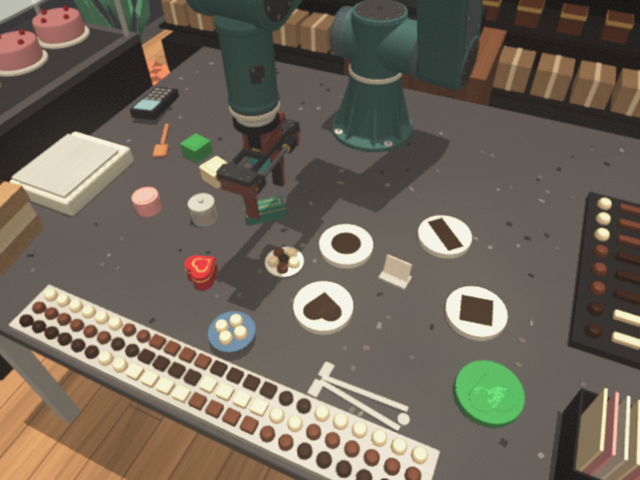

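View pics/side0.png

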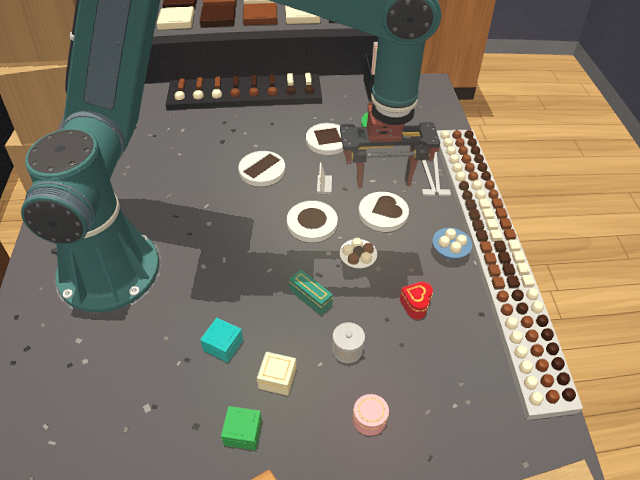

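View pics/wrist0.png

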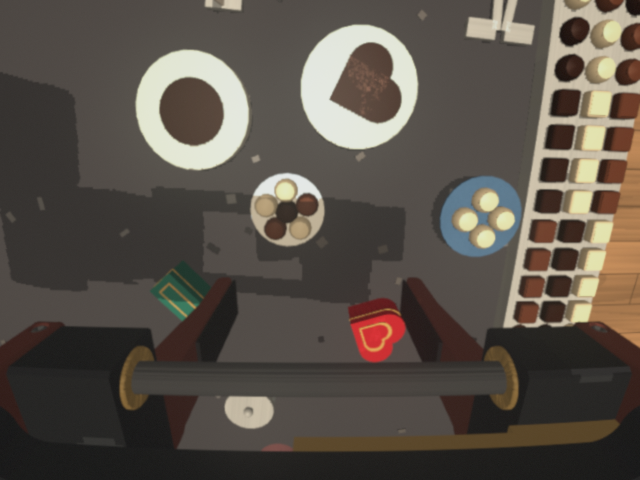

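```bash
cat > h.py <<'E'
import numpy as np, cv2, pickle
from scipy.optimize import minimize
def proj(c,X):
    X=np.atleast_2d(X); P=X@c['R'].T+c['t']; s=P[:,:2]/P[:,2:]; r2=(s**2).sum(1,keepdims=True)
    s=s*(1+c['k1']*r2); K=c['intrinsics']; return s*[K[0,0],K[1,1]]+[K[0,2],K[1,2]]
def unproj(c,uv,z):
    K=c['intrinsics']; d=(np.atleast_2d(uv)-[K[0,2],K[1,2]])/[K[0,0],K[1,1]]; s=d.copy()
    for _ in range(20): s=d/(1+c['k1']*(s**2).sum(1,keepdims=True))
    R=c['R']; C=-R.T@c['t']; D=np.c_[s,np.ones(len(s))]@R
    return C+D*((z-C[2])/D[:,2])[:,None]
def rect(a,b):
    n=np.linspace(-1,1,9)[:-1]; a/=2;b/=2
    return np.r_[np.c_[n*a,0*n-b],np.c_[0*n+a,n*b],np.c_[-n*a,0*n+b],np.c_[0*n-a,-n*b]]
def circ(d):
    t=np.linspace(0,2*np.pi,64,endpoint=False); return d/2*np.c_[np.cos(t),np.sin(t)]
def heart(g=0.):  # origin at square centre; analytic offset g
    q=.0141421; r=.020+g
    tt=np.linspace(-np.pi/4,3*np.pi/4,24)
    a1=np.c_[q+r*np.cos(tt),q+r*np.sin(tt)]      # +y lobe
    a2=np.c_[a1[::-1,0],-a1[::-1,1]]
    a1=a1[a1[:,1]>=-1e-9]; a2=a2[a2[:,1]<=1e-9]
    p=np.array([[-.0282843-g*1.0,0.0]])
    if g: # rounded point
        t=np.linspace(3*np.pi/4,5*np.pi/4,5); p=np.c_[-.0282843+g*np.cos(t),g*np.sin(t)]
    return np.r_[p,a2[::-1][::-1],a1]
SH={'round':circ(.062),'square':rect(.058,.058),'bar':rect(.092,.034),'heart':heart(0.)}
IN={'round':circ(.068),'square':rect(.064,.064),'bar':rect(.098,.040),'heart':heart(.003)}
def place(s,p,z):
    c,n=np.cos(p[2]),np.sin(p[2]); return np.c_[s@np.array([[c,n],[-n,c]])+p[:2],np.full(len(s),z)]
S=8
def render(c,s,p,zs,shape,off):
    m=np.zeros(shape,np.uint8); P=[(proj(c,place(s,p,z))-off)*4 for z in zs]
    f=lambda q:cv2.fillPoly(m,[np.round(q*16).astype(np.int32)],1,shift=4)
    for q in P:f(q)
    if len(P)==2:
        n=len(s)
        for i in range(n):
            j=(i+1)%n; cv2.fillConvexPoly(m,np.round(cv2.convexHull(np.array([P[0][i],P[0][j],P[1][j],P[1][i]],np.float32))*16).astype(np.int32),1,shift=4)
    return m
def fit(c,mask,s,p0,zs,yaw=True,vis=None):
    """mask full-res bool; returns pose,iou"""
    ys,xs=np.nonzero(mask); x0,x1,y0,y1=max(xs.min()-15,0),xs.max()+16,max(ys.min()-15,0),ys.max()+16
    M=cv2.resize(mask[y0:y1,x0:x1].astype(np.float32),None,fx=4,fy=4,interpolation=cv2.INTER_LINEAR)>.5
    off=np.array([x0-.375,y0-.375])
    def cost(q):
        r=render(c,s,q*[.001,.001,.02],zs,M.shape,off)>0
        return 1-(r&M).sum()/max((r|M).sum(),1)
    best=None
    for dy in ([0] if not yaw else np.arange(0,2*np.pi,np.pi/6)):
        q0=np.array([p0[0]/.001,p0[1]/.001,(p0[2]+dy)/.02])
        v=cost(q0)
        for _ in range(1):
            r=minimize(cost,q0,method='Nelder-Mead',options=dict(initial_simplex=q0+np.array([[0,0,0],[4,0,0],[0,4,0],[0,0,5 if yaw else 0.01]]),maxiter=60))
        if best is None or r.fun<best.fun: best=r
    r=minimize(cost,best.x,method='Nelder-Mead',options=dict(initial_simplex=best.x+np.array([[0,0,0],[2,0,0],[0,2,0],[0,0,2 if yaw else .01]]),maxiter=200))
    return r.x*[.001,.001,.02],1-r.fun
def comp(mask,seed):
    n,l,st,_=cv2.connectedComponentsWithStats(mask.astype(np.uint8))
    k=l[int(seed[1]),int(seed[0])]
    if k==0:
        ys,xs=np.nonzero(mask); i=np.argmin((xs-seed[0])**2+(ys-seed[1])**2); k=l[ys[i],xs[i]]
    m=(l==k).astype(np.uint8)
    cs,_=cv2.findContours(m,cv2.RETR_EXTERNAL,cv2.CHAIN_APPROX_NONE); cv2.drawContours(m,cs,-1,1,-1); return m>0
def load(n): return pickle.load(open(f'pics/{n}.pkl','rb'))
def snap(n,tag):
    from rig import env
    c=env.capture(n); cv2.imwrite(f'pics/{n}{tag}.png',c['image'][:,:,::-1]); pickle.dump(c,open(f'pics/{n}{tag}.pkl','wb')); return c
E
python3 - <<'E'
from h import *
sc,sd=load('scene0'),load('side0')
print('cams',-sc['R'].T@sc['t'],-sd['R'].T@sd['t'])
for nm,c,l in (('scene',sc,dict(round=(346,243),square=(477,310),bar=(445,233),heart=(323,306))),('side',sd,dict(round=(312,218),square=(327,136),bar=(262,167),heart=(386,208)))):
    for k,v in l.items(): print(nm,'stand',k,unproj(c,v,.018)[0,:2].round(3))
for k,v in dict(round=(371,408),square=(277,367),bar=(311,289),heart=(417,292),pot=(349,337),turq=(222,334),green=(241,422),bowl=(358,250),blue=(452,240)).items(): print('side',k,unproj(sd,v,.042)[0,:2].round(3))
for k,v in dict(round=(146,196),square=(215,170),bar=(266,207),heart=(200,265)).items(): print('scene',k,unproj(sc,v,.042)[0,:2].round(3))
for n,c in (('scene',sc),('side',sd)):
    hs=cv2.cvtColor(c['image'],cv2.COLOR_RGB2HSV)
    L=dict(round=(146,202),square=(214,172),bar=(270,210),heart=(198,272)) if n=='scene' else dict(round=(371,410),square=(277,367),bar=(311,289),heart=(412,292))
    for k,v in L.items(): print(n,k,[hs[v[1]+d,v[0]+e].tolist() for d in(-6,0,8) for e in (-6,6)])
E
```

```text
cams [1.17727992 0.37974654 0.84958882] [ 0.39753857 -0.81446443  0.98305858]
scene stand round [0.466 0.109]
scene stand square [0.53  0.416]
scene stand bar [0.348 0.304]
scene stand heart [0.643 0.132]
side stand round [0.467 0.108]
side stand square [0.53  0.413]
side stand bar [0.352 0.297]
side stand heart [0.646 0.13 ]
side round [ 0.537 -0.386]
side square [ 0.374 -0.291]
side bar [ 0.449 -0.115]
side heart [ 0.666 -0.139]
side pot [ 0.514 -0.235]
side turq [ 0.27  -0.212]
side green [ 0.307 -0.396]
side bowl [ 0.558 -0.017]
side blue [ 0.773 -0.003]
scene round [ 0.536 -0.384]
scene square [ 0.386 -0.283]
scene bar [ 0.455 -0.098]
scene heart [ 0.666 -0.141]
scene round [[8, 57, 244], [11, 88, 240], [10, 82, 240], [4, 96, 172], [3, 97, 165], [4, 100, 164]]
scene square [[28, 35, 245], [25, 68, 187], [27, 57, 239], [21, 24, 74], [18, 85, 159], [7, 115, 84]]
scene bar [[75, 112, 146], [41, 67, 106], [77, 103, 84], [42, 71, 90], [76, 94, 81], [74, 84, 79]]
scene heart [[5, 170, 232], [179, 184, 236], [179, 184, 233], [2, 175, 232], [4, 160, 131], [10, 158, 173]]
side round [[6, 52, 255], [5, 52, 255], [5, 51, 255], [5, 53, 255], [10, 60, 255], [5, 49, 255]]
side square [[30, 40, 255], [30, 38, 255], [30, 39, 255], [30, 40, 255], [30, 35, 255], [30, 37, 255]]
side bar [[81, 146, 170], [80, 143, 173], [81, 143, 169], [81, 146, 168], [77, 105, 97], [81, 139, 169]]
side heart [[0, 169, 204], [15, 168, 238], [179, 206, 241], [179, 199, 249], [7, 163, 158], [21, 149, 255]]
```

```bash
python3 - <<'E'
import cv2,numpy as np
a=cv2.imread('pics/side0.png')[255:455,190:450]; cv2.imwrite('pics/c1.png',cv2.resize(a,None,fx=3,fy=3,interpolation=cv2.INTER_CUBIC))
b=cv2.imread('pics/scene0.png')[195:425,290:530]; cv2.imwrite('pics/c2.png',cv2.resize(b,None,fx=2.5,fy=2.5,interpolation=cv2.INTER_CUBIC))
E
```

```text
(no output)
```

View pics/c1.png

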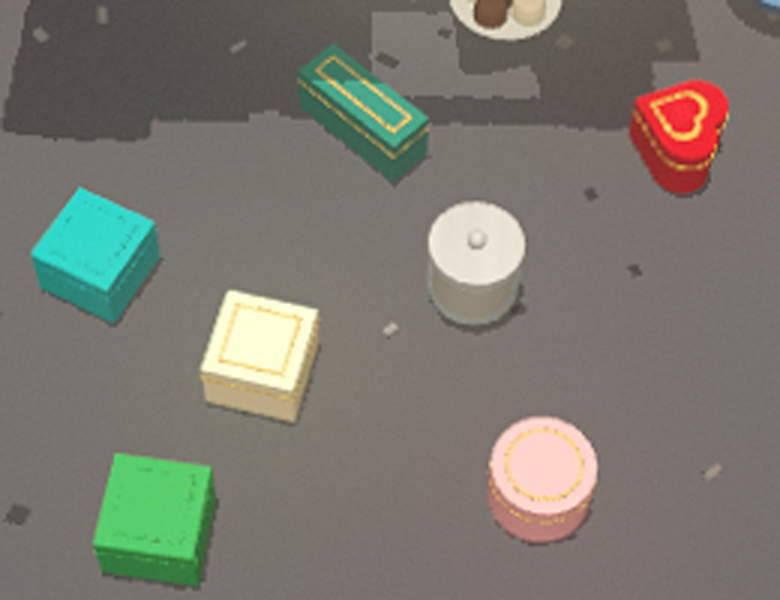

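View pics/c2.png

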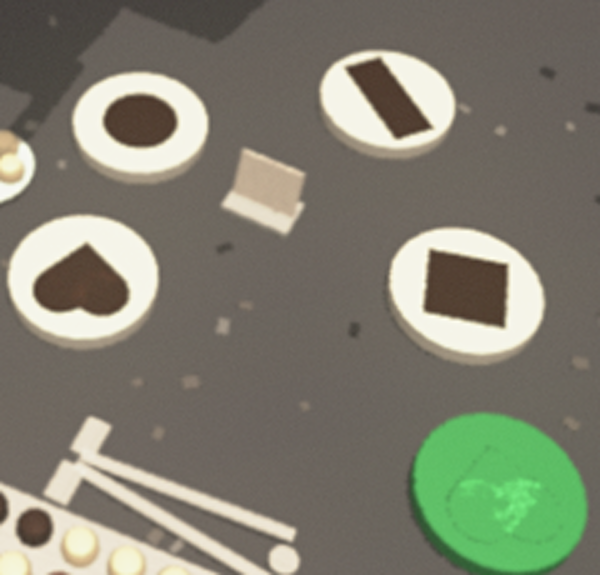

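The side view shows the four tins unobstructed: round (371,410), cream square (277,370), bar (311,291) and heart (417,296). The square look-alikes are turquoise (222,339) and green (241,428); cream is the one meant. The white heart stand is at scene (323,306), and the green look-alike at (490,392) stays alone. Next I fit poses to the silhouettes.

```bash
cat > fitall.py <<'E'
from h import *
def tinmask(c,k):
    h=cv2.cvtColor(cv2.GaussianBlur(c['image'],(3,3),0),cv2.COLOR_RGB2HSV).astype(int); H,Sa,V=h[...,0],h[...,1],h[...,2]
    if k=='heart': return ((H<26)|(H>170))&(Sa>120)&(V>70)
    if k=='round': return ((H<18)|(H>170))&(Sa>42)&(V>110)
    if k=='square': return (H>12)&(H<40)&(Sa>22)&(V>110)
    if k=='bar': return (H>60)&(H<95)&(Sa>75)
def inmask(c,k):
    g=cv2.cvtColor(c['image'],cv2.COLOR_RGB2GRAY); return g<140
def dofit(c,k,seed,tin,z0=0.,verbose=None):
    m=comp((tinmask if tin else inmask)(c,k),seed)
    if tin: m=comp(cv2.morphologyEx(m.astype(np.uint8),cv2.MORPH_CLOSE,np.ones((3,3)))>0,seed)
    s=(SH if tin else IN)[k]; zs=[z0,z0+.042] if tin else [.018]
    ys,xs=np.nonzero(m); p=unproj(c,(xs.mean(),ys.mean()),np.mean(zs))[0]
    p,i=fit(c,m,s,[p[0],p[1],0.],zs,yaw=k!='round')
    per={'square':np.pi/2,'bar':np.pi,'heart':2*np.pi,'round':1e-9}[k]
    y=(p[2]+per/2)%per-per/2 if k!='round' else 0
    return np.array([p[0],p[1],y]),i,m,s,zs
def draw(img,c,s,p,zs):
    for z in zs: cv2.polylines(img,[np.round(proj(c,place(s,p,z))*16).astype(np.int32)],True,(255,0,255),1,shift=4)
E
python3 - <<'E'
from fitall import *
J={'side0':(dict(round=(371,410),square=(277,367),bar=(311,289),heart=(412,300)),dict(round=(312,218),bar=(262,167))),
'scene0':(dict(round=(146,202),bar=(270,210),heart=(198,272)),dict(round=(346,243),square=(477,310),bar=(445,233),heart=(323,306)))}
for n,(T,I) in J.items():
    c=load(n); im=c['image'][:,:,::-1].copy()
    for tin,d in ((1,T),(0,I)):
        for k,v in d.items():
            p,i,m,s,zs=dofit(c,k,v,tin); draw(im,c,s,p,zs)
            print(n,'tin' if tin else 'inlay',k,(p[:2]*1000).round(1),'yaw',round(np.degrees(p[2]),1),'iou',round(i,3),m.sum())
    cv2.imwrite(f'pics/fit_{n}.png',im)
E
```

```text
side0 tin round [ 535.7 -389.8] yaw 0.0 iou 0.926 1318
side0 tin square [ 386.1 -390.3] yaw -39.0 iou 0.105 13854
side0 tin bar [448.5 -61.8] yaw -79.0 iou 0.175 138
side0 tin heart [ 660.7 -137.1] yaw -28.9 iou 0.974 915
side0 inlay round [466.6 109.3] yaw 0.0 iou 0.94 458
side0 inlay bar [351.4 303.8] yaw 44.0 iou 0.908 362
scene0 tin round [ 535.6 -388.7] yaw 0.0 iou 0.839 834
scene0 tin bar [456.  -89.9] yaw 6.0 iou 0.115 78
scene0 tin heart [ 658.1 -140.5] yaw -26.4 iou 0.971 878
scene0 inlay round [464.  107.7] yaw 0.0 iou 0.895 485
scene0 inlay square [528.9 414.2] yaw 9.7 iou 0.918 797
scene0 inlay bar [348.6 303.1] yaw 43.2 iou 0.889 496
scene0 inlay heart [640.3 129.6] yaw 17.9 iou 0.959 717
```

```bash
python3 - <<'E'
from fitall import *
c=load('side0'); h=cv2.cvtColor(c['image'],cv2.COLOR_RGB2HSV)
print('table',h[360,320],h[400,300],h[440,330]); print('sq side',h[383:392:4,265:290:8].tolist()); print('bar',h[278:310:5,300].tolist(),h[285:310:5,318].tolist()); print('round side',h[420:432:3,371].tolist()); print('shadow',h[262,300])
c=load('scene0'); h=cv2.cvtColor(c['image'],cv2.COLOR_RGB2HSV); print('scene round',h[190:220:3,146].tolist(),h[230,146])
E
```

```text
table [ 14  30 129] [ 17  28 128] [  7  27 123]
sq side [[[21, 120, 199], [20, 73, 185], [30, 39, 255], [20, 110, 181]], [[21, 74, 187], [21, 73, 186], [21, 91, 182], [20, 77, 162]], [[25, 28, 102], [20, 72, 183], [21, 74, 186], [22, 70, 131]]]
bar [[78, 117, 118], [73, 94, 160], [77, 107, 95], [77, 109, 98], [77, 103, 97], [20, 19, 122], [19, 23, 121]] [[81, 148, 169], [81, 144, 167], [73, 92, 164], [81, 145, 171], [28, 98, 140]]
round side [[9, 68, 244], [5, 50, 255], [4, 79, 204], [15, 122, 198]]
shadow [20 32 96]
scene round [[12, 70, 244], [8, 59, 244], [8, 57, 244], [9, 66, 244], [8, 72, 243], [4, 99, 170], [6, 105, 163], [4, 99, 165], [3, 99, 167], [5, 69, 122]] [ 14  37 103]
```

View pics/fit_scene0.png

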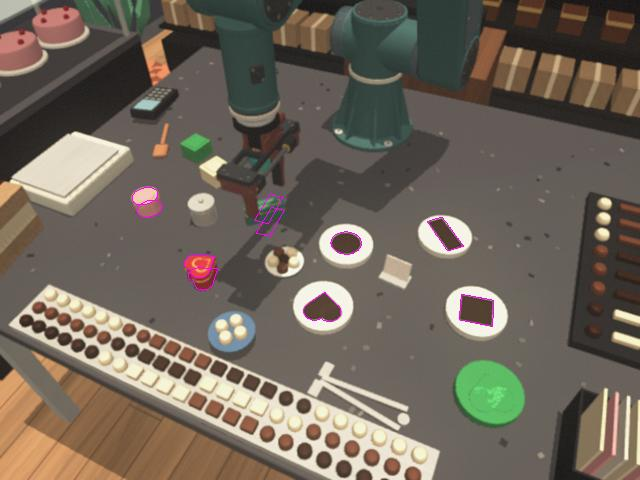

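```bash
python3 - <<'E'
s=open('fitall.py').read()
s=s.replace("(Sa>42)&(V>110)","(Sa>42)&(V>145)").replace("(Sa>22)&(V>110)","(Sa>22)&(V>140)").replace("return (H>60)&(H<95)&(Sa>75)","return cv2.morphologyEx(((H>45)&(H<95)&(Sa>55)&(H*0+V>60)).astype(np.uint8),cv2.MORPH_CLOSE,np.ones((3,3)))>0")
open('fitall.py','w').write(s)
E
python3 - <<'E'
from fitall import *
J={'side0':dict(round=(371,410),square=(277,367),bar=(311,289),heart=(412,300)),'scene0':dict(round=(146,202),heart=(198,272))}
for n,T in J.items():
    c=load(n); im=c['image'][:,:,::-1].copy()
    for k,v in T.items():
            p,i,m,s,zs=dofit(c,k,v,1); draw(im,c,s,p,zs)
            print(n,k,(p[:2]*1000).round(1),'yaw',round(np.degrees(p[2]),1),'iou',round(i,3),m.sum())
    cv2.imwrite(f'pics/fit_{n}.png',im)
a=cv2.imread('pics/fit_side0.png')[255:455,190:450]; cv2.imwrite('pics/c3.png',cv2.resize(a,None,fx=3,fy=3,interpolation=cv2.INTER_NEAREST))
E
```

```text
side0 round [ 536.  -387.7] yaw 0.0 iou 0.968 1241
side0 square [ 371.1 -290.7] yaw -19.1 iou 0.949 1362
side0 bar [ 448.8 -106.6] yaw -48.8 iou 0.97 1085
side0 heart [ 660.7 -137.1] yaw -28.9 iou 0.974 915
scene0 round [ 532.1 -393.4] yaw 0.0 iou 0.922 679
scene0 heart [ 658.1 -140.5] yaw -26.4 iou 0.971 878
```

View pics/c3.png

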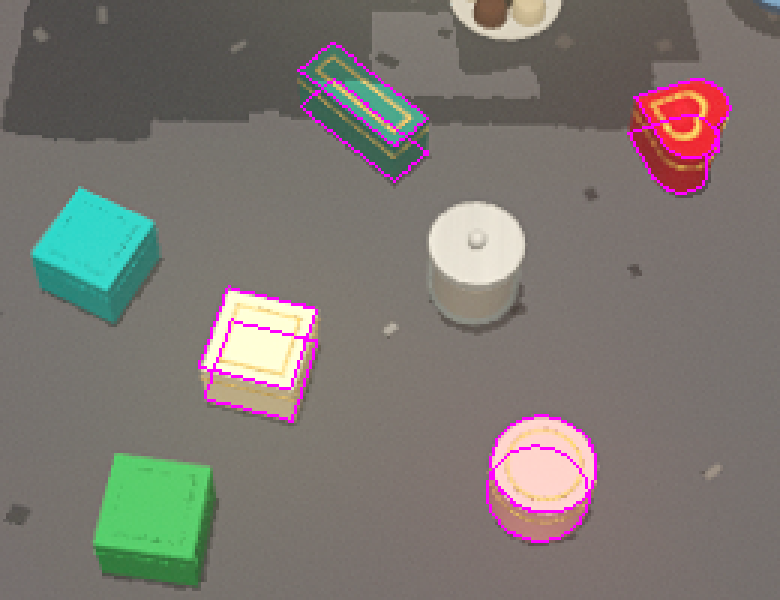

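Fits agree with the images (IoU about 0.97), so I'll take the tins in the listed order: round, square, long, heart. First I move past the round tin so the wrist camera can see it.

Request:
send_rows:
  translation:
    - [-0.008,-0.04,0]
    - [-0.008,-0.045,0]
    - [-0.008,-0.045,0]
    - [-0.008,-0.045,0]
    - [-0.008,-0.045,0]
    - [-0.008,-0.045,0]
    - [-0.008,-0.045,0]
    - [-0.008,-0.045,0]
  twist: [0,0,0,0,0,0,0,0]
  jaw: 1
  grip_force: 20

```text
t: 0.95
position: [0.5352, -0.3566, 0.2224]
ee_rot: [-3.141, 0.0, -0.0]
force: [1.0, -0.0, -0.8]
gripper_width: 1.001
```

Request:
send_rows:
  translation:
    - [0,-0.04,0]
    - [0,-0.03,0]
    - [0,-0.015,0]
    - [0,0,0]
    - [0,0,0]
  twist: [0,0,0,0,0]

```text
t: 1.45
position: [0.5359, -0.4386, 0.2222]
ee_rot: [-3.14, 0.001, 0.0]
force: [0.7, -0.0, 0.1]
gripper_width: 1.002
```

```bash
python3 - <<'E'
from fitall import *
from rig import env
c=snap('wrist','1'); s=snap('side','1'); s2=snap('scene','1'); o=env.get_obs(); print(o['t'],o['position'],o['ee_rot'],o['joint_pos'])
print('cam',-c['R'].T@c['t']); print('seed',proj(c,[[.536,-.388,.042]]))
E
```

```text
1.6 [ 0.53624112 -0.43810884  0.22272362] [-3.14080740e+00  3.61253828e-04  1.59119597e-03] [-7.84852445e-01  4.92611999e-01  1.29005650e+00  3.05749144e-04
  1.35973518e+00 -7.86507674e-01]
cam [ 0.53544899 -0.35683302  0.38407446]
seed [[319.56257574 170.79208075]]
```

View pics/wrist1.png

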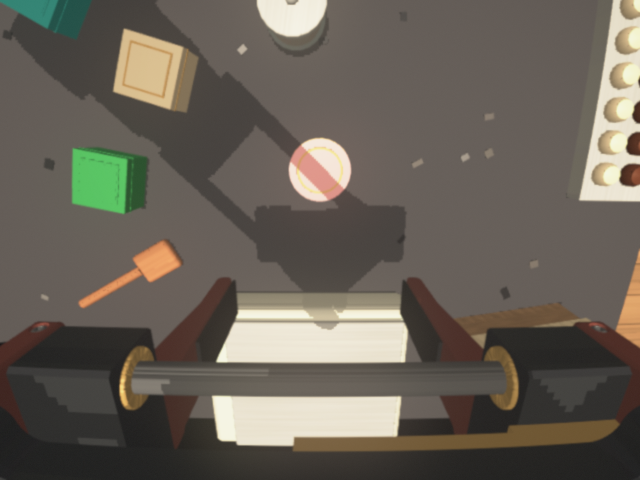

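View pics/side1.png

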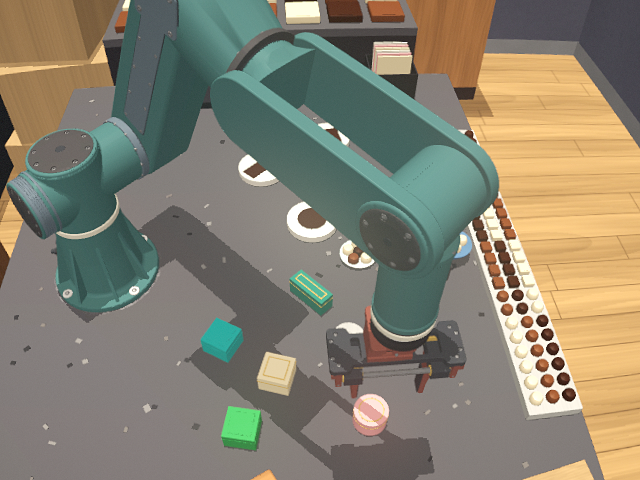

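The wrist picture shows the round tin's lid centred at (320,170); the side fit predicted (319.6,170.8). The pose (0.536, -0.388) is confirmed, so I descend onto it.

Request:
send_rows:
  translation:
    - [0,0.025,0]
    - [0,0.025,-0.01]
    - [0,0,-0.04]
    - [0,0,-0.04]
    - [0,0,-0.04]
    - [0,0,-0.04]
    - [0,0,-0.03]
    - [0,0,-0.01]
  twist: [0,0,0,0,0,0,0,0]

```text
t: 2.4
position: [0.5343, -0.3869, 0.0096]
ee_rot: [-3.138, 0.004, 0.001]
force: [0.1, 0.7, 0.1]
gripper_width: 1.002
```

Request:
send_rows:
  translation:
    - [0,0,0]
    - [0,0,0]
    - [0,0,0]
    - [0,0,0]
    - [0,0,0]
    - [0,0,0]
    - [0,0,0]
    - [0,0,0]
  twist: [0,0,0,0,0,0,0,0]
  jaw: 0
  grip_force: 20

```text
t: 3.2
position: [0.5371, -0.3909, 0.0147]
ee_rot: [3.14, -0.002, -0.0]
force: [0.2, 0.6, 7.3]
gripper_width: 0.705
```

```bash
python3 - <<'E'
from fitall import *
c=load('wrist1'); im=c['image'][:,:,::-1].copy()
for k,v in dict(square=(150,70),round=(320,160)).items():
    p,i,m,s,zs=dofit(c,k,v,1); print(k,(p[:2]*1000).round(1),np.degrees(p[2]).round(1),i.round(3))
E
```

```text
square [ 371.2 -290.9] -17.7 0.805
round [ 534.8 -388.7] 0.0 0.603
```

Request:
send_rows:
  translation:
    - [0,0,0.02]
    - [0,0,0.03]
    - [0,0,0.04]
    - [0,0.01,0.04]
    - [-0.01,0.03,0]
    - [-0.01,0.04,0]
    - [-0.01,0.045,0]
    - [-0.01,0.045,0]
  twist: [0,0,0,0,0,0,0,0]

```text
t: 4.0
position: [0.4953, -0.2187, 0.1431]
ee_rot: [3.141, -0.001, -0.001]
force: [1.1, 0.6, -1.3]
gripper_width: 0.703
```

Request:
send_rows:
  translation:
    - [-0.01,0.045,0]
    - [-0.01,0.045,0]
    - [-0.01,0.045,0]
    - [0,0.045,0]
    - [0,0.045,0]
    - [0,0.035,0]
    - [0,0.015,0]
    - [0,0,0]
  twist: [0,0,0,0,0,0,0,0]

```text
t: 4.8
position: [0.4657, 0.0568, 0.143]
ee_rot: [-3.141, -0.0, 0.003]
force: [-0.7, -0.8, -2.8]
gripper_width: 0.701
```

Request:
send_rows:
  translation:
    - [0,0,0]
    - [0,0,0]
  twist: [0,0]

```text
t: 5.0
position: [0.4661, 0.0541, 0.1428]
ee_rot: [3.141, -0.0, -0.001]
force: [-0.5, 0.2, -1.7]
gripper_width: 0.699
```

```bash
python3 - <<'E'
from fitall import *
from rig import env
c=snap('wrist','2');o=env.get_obs(); print(o['t'],o['position'],o['ee_rot'],o['force'],o['gripper_width'])
E
```

```text
5.05 [0.46608615 0.05397433 0.14271935] [ 3.14130364e+00 -8.87496344e-05 -1.24537198e-03] [ 0.20911705 -1.03033549 -1.17697797] 0.7017255974643538
```

View pics/wrist2.png

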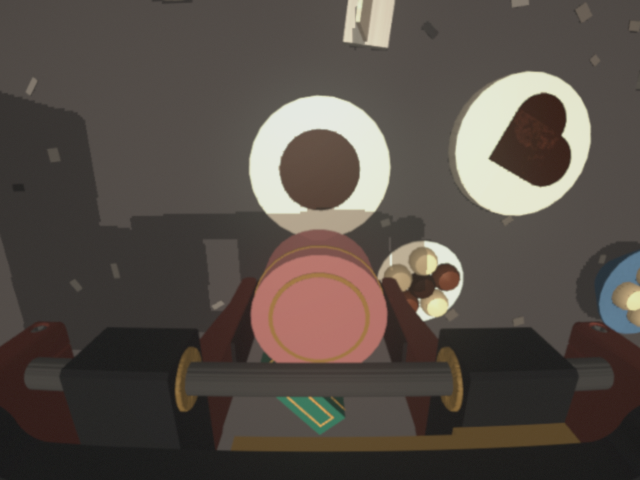

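```bash
python3 - <<'E'
from fitall import *
c=load('wrist2')
for k,v in dict(round=(320,170),heart=(530,150)).items():
    p,i,m,s,zs=dofit(c,k,v,0); print(k,(p[:2]*1000).round(1),np.degrees(p[2]).round(1),i.round(3))
for z in (.13,): 
    p,i,m,s,zs=dofit(c,'round',(320,320),1,z); print(z,(p[:2]*1000).round(1),i.round(3))
# lid circle: extents
m=tinmask(c,'round'); 
cs=cv2.findContours(m.astype(np.uint8),0,1)[0]; print([cv2.boundingRect(x) for x in cs if cv2.contourArea(x)>2000])
for z in (.165,.17,.175): print(z,unproj(c,[(252,315),(386,315)],z).round(4)[:,:2].tolist())
E
```

```text
round [466.1 109.5] 0.0 0.975
heart [640.  131.1] 18.4 0.942
0.13 [465.4  60.2] 0.794
[(252, 255, 135, 107)]
0.165 [[0.4342, 0.0567], [0.4971, 0.0567]]
0.17 [[0.4353, 0.0596], [0.496, 0.0595]]
0.175 [[0.4364, 0.0624], [0.4949, 0.0624]]
```

Request:
send_rows:
  translation:
    - [0,0.02,0]
    - [0,0.02,0]
    - [0,0.012,-0.01]
    - [0,0,-0.03]
    - [0,0,-0.03]
    - [0,0,-0.02]
    - [0,0,-0.01]
    - [0,0,0]
  twist: [0,0,0,0,0,0,0,0]

```text
t: 5.85
position: [0.4648, 0.1064, 0.0412]
ee_rot: [3.141, 0.003, -0.001]
force: [-1.1, -0.2, -2.2]
gripper_width: 0.702
```

Request:
send_rows:
  translation:
    - [0,0,-0.005]
    - [0,0,-0.003]
    - [0,0,-0.002]
    - [0,0,-0.001]
    - [0,0,0]
    - [0,0,0]
  twist: [0,0,0,0,0,0]

```text
t: 6.45
position: [0.4665, 0.107, 0.0326]
ee_rot: [-3.142, -0.001, 0.0]
force: [-1.8, -0.4, 5.6]
gripper_width: 0.702
```

```bash
python3 - <<'E'
from fitall import *
from rig import env
c=snap('side','3');o=env.get_obs(); print(o['t'],o['position'],o['ee_rot'],o['force'],o['gripper_width'])
a=c['image'][150:270,250:410,::-1]; cv2.imwrite('pics/c4.png',cv2.resize(a,None,fx=4,fy=4))
E
```

```text
6.5 [0.46648417 0.10706913 0.03260254] [-3.14153127e+00 -1.36350174e-03  1.80706201e-04] [-2.42234763 -0.57806887  5.70249753] 0.7021290060491776
```

View pics/c4.png

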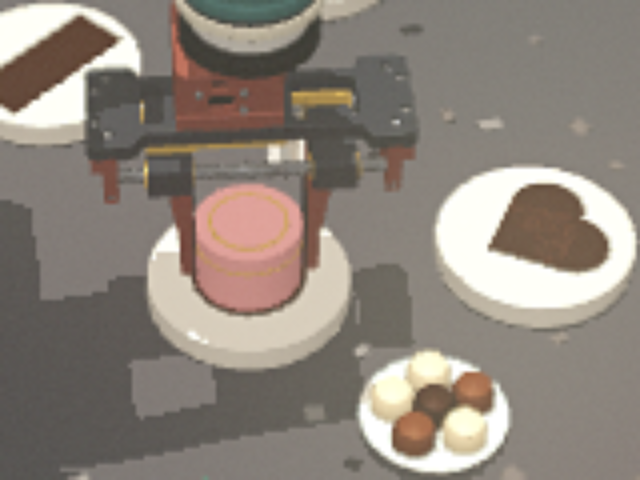

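The tin is down on its disc (contact about 6 N) and the inlay rim shows evenly, so I release it and rise.

Request:
send_rows:
  translation:
    - [0,0,0]
    - [0,0,0]
    - [0,0,0]
    - [0,0,0.02]
    - [0,0,0.04]
    - [0,0,0.04]
    - [0,0,0.03]
  twist: [0,0,0,0,0,0,0]
  jaw: 1

```text
t: 7.2
position: [0.4664, 0.1071, 0.1638]
ee_rot: [-3.141, -0.002, 0.0]
force: [0.3, -0.3, -0.8]
gripper_width: 0.998
```

Request:
send_rows:
  translation:
    - [-0.01,-0.04,0.02]
    - [-0.01,-0.05,0.02]
    - [-0.01,-0.05,0]
    - [-0.01,-0.05,0]
    - [-0.01,-0.05,0]
    - [-0.01,-0.05,0]
    - [-0.01,-0.05,0]
    - [-0.01,-0.05,0]
  twist: [0,-0.06,-0.05,-0.05,-0.05,-0.05,-0.05,0]

```text
t: 8.0
position: [0.3872, -0.2748, 0.2]
ee_rot: [3.142, -0.0, -0.312]
force: [2.1, 0.1, -0.3]
gripper_width: 0.999
```

```bash
python3 - <<'E'
from fitall import *
from rig import env
c=snap('side','4');c2=snap('scene','4');o=env.get_obs(); print(o['t'],o['position'],o['ee_rot'],o['force'],o['gripper_width'])
p,i,m,s,zs=dofit(c,'round',(312,205),1,.018); print((p*1000).round(1),i)
a=c['image'][150:270,250:410,::-1]; cv2.imwrite('pics/c5.png',cv2.resize(a,None,fx=4,fy=4))
a=c2['image'][190:310,270:430,::-1]; cv2.imwrite('pics/c6.png',cv2.resize(a,None,fx=4,fy=4))
E
```

```text
8.1 [ 0.38759087 -0.27906592  0.20027398] [ 3.13833429e+00 -2.30194548e-03 -3.15562876e-01] [0.15684569 0.27593485 0.50796776] 1.0046371612831981
[468.4 108.8   0. ] 0.831189840653563
```

View pics/c5.png

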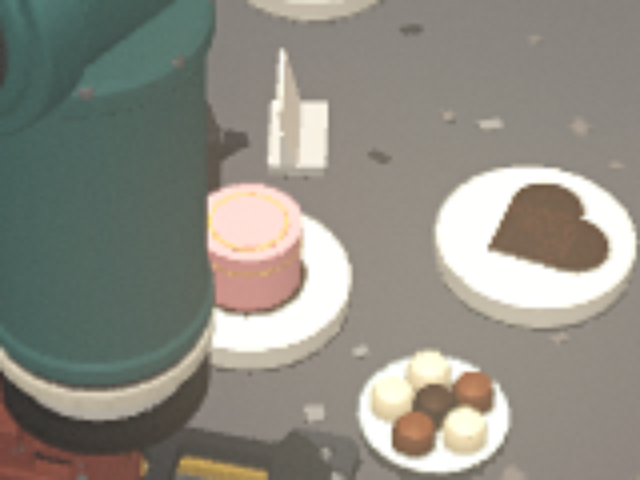

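View pics/c6.png

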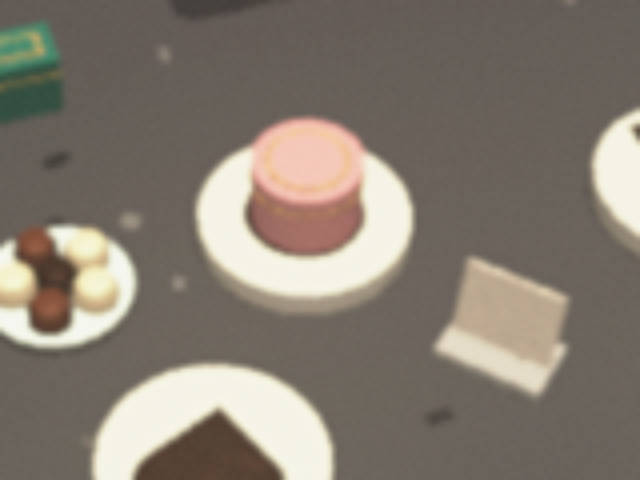

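Round is on its disc with a dark rim showing evenly. Next is the cream square (371,-291), yaw about -18.4°.

Request:
send_rows:
  translation:
    - [-0.01,-0.01,0]
    - [-0.0065,-0.002,0]
    - [0,0,-0.02]
    - [0,0,-0.03]
    - [0,0,-0.03]
    - [0,0,0]
    - [0,0,0]
    - [0,0,0]
  twist: [-0.01,0,0,0,0,0,0,0]

```text
t: 8.9
position: [0.3724, -0.2851, 0.1212]
ee_rot: [3.141, -0.002, -0.319]
force: [0.5, 0.1, -0.4]
gripper_width: 1.003
```

```bash
python3 - <<'E'
from fitall import *
from rig import env
o=env.get_obs(); print(o['t'],o['position'],o['ee_rot'])
c=snap('wrist','5')
E
```

```text
8.9 [ 0.37240423 -0.28511217  0.12120546] [ 3.14073416e+00 -1.73334433e-03 -3.19298788e-01]
```

View pics/wrist5.png

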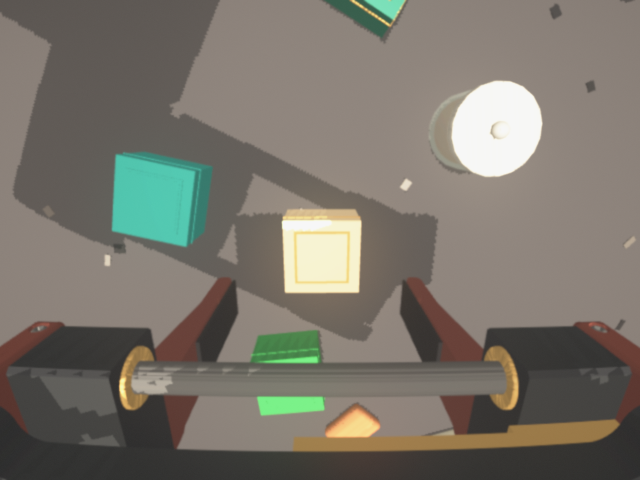

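```bash
python3 - <<'E'
from fitall import *
c=load('wrist5'); p,i,m,s,zs=dofit(c,'square',(322,255),1); print((p[:2]*1000).round(1),np.degrees(p[2]).round(2),i.round(3))
im=c['image'][:,:,::-1].copy(); draw(im,c,s,p,zs); cv2.imwrite('pics/c7.png',cv2.resize(im[180:320,230:430],None,fx=3,fy=3))
E
```

```text
[ 372.2 -291. ] -18.31 0.774
```

View pics/c7.png

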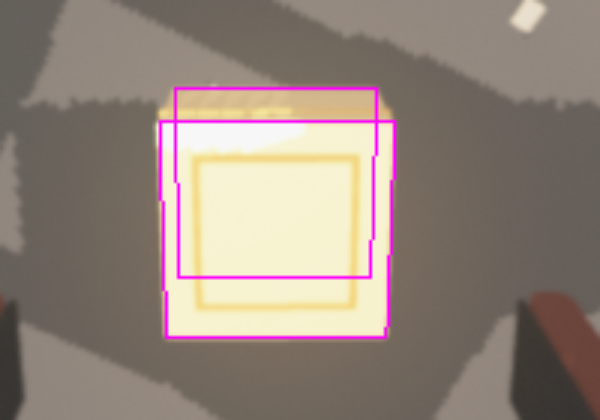

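Confirmed: (372.2,-291.0), -18.3°. Descend and grip.

Request:
send_rows:
  translation:
    - [0,-0.006,-0.01]
    - [0,0,-0.03]
    - [0,0,-0.03]
    - [0,0,-0.025]
    - [0,0,-0.013]
    - [0,0,0]
    - [0,0,0]
  twist: [0,0,0,0,0,0,0]

```text
t: 9.65
position: [0.3717, -0.2913, 0.012]
ee_rot: [3.141, -0.0, -0.32]
force: [0.2, -0.0, -0.3]
gripper_width: 1.001
```

Request:
send_rows:
  translation:
    - [0,0,0]
    - [0,0,0]
    - [0,0,0]
    - [0,0,0]
    - [0,0,0]
    - [0,0,0]
    - [0,0,0]
    - [0,0,0]
  twist: [0,0,0,0,0,0,0,0]
  jaw: 0
  grip_force: 20

```text
t: 10.45
position: [0.3719, -0.2912, 0.0124]
ee_rot: [3.141, -0.001, -0.32]
force: [-1.5, 0.0, 6.7]
gripper_width: 0.659
```

Request:
send_rows:
  translation:
    - [0,0,0.02]
    - [0,0,0.04]
    - [0,0.01,0.05]
    - [0.01,0.03,0.04]
    - [0.012,0.045,0]
    - [0.012,0.045,0]
    - [0.012,0.045,0]
    - [0.012,0.045,0]
  twist: [0,0,0,0.04,0.05,0.05,0.05,0.05]

```text
t: 11.25
position: [0.429, -0.0698, 0.1601]
ee_rot: [-3.142, 0.0, -0.079]
force: [2.5, -0.6, -1.8]
gripper_width: 0.659
```

Request:
send_rows:
  translation:
    - [0.012,0.045,0]
    - [0.012,0.045,0]
    - [0.012,0.045,0]
    - [0.012,0.045,0]
    - [0.012,0.045,0]
    - [0.012,0.045,0]
    - [0.012,0.045,0]
    - [0.01,0.045,0]
  twist: [0.05,0.05,0.05,0.05,0.049,0,0,0]

```text
t: 12.05
position: [0.523, 0.2902, 0.1596]
ee_rot: [3.141, 0.001, 0.169]
force: [1.0, 0.8, -2.1]
gripper_width: 0.66
```

Request:
send_rows:
  translation:
    - [0.006,0.04,0]
    - [0,0.03,0]
    - [0,0,0]
    - [0,0,0]
    - [0,0,0]
  twist: [0,0,0,0,0]

```text
t: 12.55
position: [0.5286, 0.3571, 0.1596]
ee_rot: [3.141, 0.002, 0.169]
force: [-0.6, -0.7, -1.6]
gripper_width: 0.661
```

```bash
python3 - <<'E'
from fitall import *
from rig import env
o=env.get_obs(); print(o['t'],o['position'],o['ee_rot'],o['gripper_width'],o['joint_pos'])
c=snap('wrist','6'); v=proj(c,[[.529,.4145,.018]])[0]; print(v)
p,i,m,s,zs=dofit(c,'square',v,0); print((p[:2]*1000).round(1),np.degrees(p[2]).round(2),i.round(3))
E
```

```text
12.55 [0.52864008 0.35707379 0.15956988] [3.14051120e+00 1.73004646e-03 1.68648528e-01] 0.6614138108675146 [ 4.86141064e-01  4.71582440e-01  1.49301738e+00 -5.27266273e-04
  1.17897408e+00  3.17693432e-01]
[330.68130335 167.7339052 ]
[529.9 415.2] 9.52 0.972
```

View pics/wrist6.png

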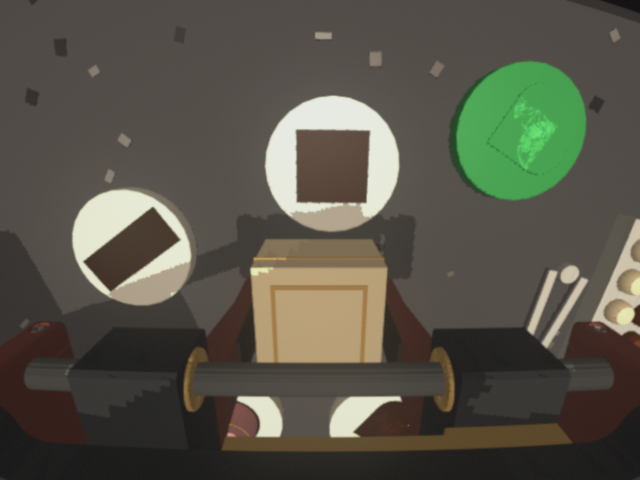

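The wrist view shows the square inlay at (333,166), lined up with the held tin. Its fit is (529.9,415.2), 9.5°.

Request:
send_rows:
  translation:
    - [0.001,0.02,0]
    - [0,0.025,0]
    - [0,0.013,-0.01]
    - [0,0,-0.03]
    - [0,0,-0.04]
    - [0,0,-0.03]
    - [0,0,-0.01]
    - [0,0,0]
  twist: [-0.003,0,0,0,0,0,0,0]

```text
t: 13.4
position: [0.529, 0.4156, 0.0381]
ee_rot: [3.14, 0.004, 0.166]
force: [0.2, -0.4, -1.8]
gripper_width: 0.659
```

Request:
send_rows:
  translation:
    - [0,0,-0.004]
    - [0,0,-0.003]
    - [0,0,-0.002]
    - [0,0,0]
    - [0,0,0]
  twist: [0,0,0,0,0]

```text
t: 13.9
position: [0.5306, 0.4166, 0.0317]
ee_rot: [-3.141, -0.001, 0.166]
force: [-0.3, 0.2, -1.5]
gripper_width: 0.658
```

```bash
python3 - <<'E'
from fitall import *
from rig import env
o=env.get_obs(); print(o['t'],o['position'],o['ee_rot'],o['force'])
c=load('wrist6')
p,i,m,s,zs=dofit(c,'bar',(132,248),0); print((p[:2]*1000).round(1),np.degrees(p[2]).round(2),i.round(3))
c=snap('scene','7'); a=c['image'][250:370,400:560,::-1]; cv2.imwrite('pics/c8.png',cv2.resize(a,None,fx=4,fy=4))
E
```

```text
13.9 [0.53059858 0.41656769 0.0317207 ] [-3.14126836e+00 -7.18129827e-04  1.66013759e-01] [-0.27585076  0.19914539 -1.4536968 ]
[350.3 304.9] 44.22 0.976
```

View pics/c8.png

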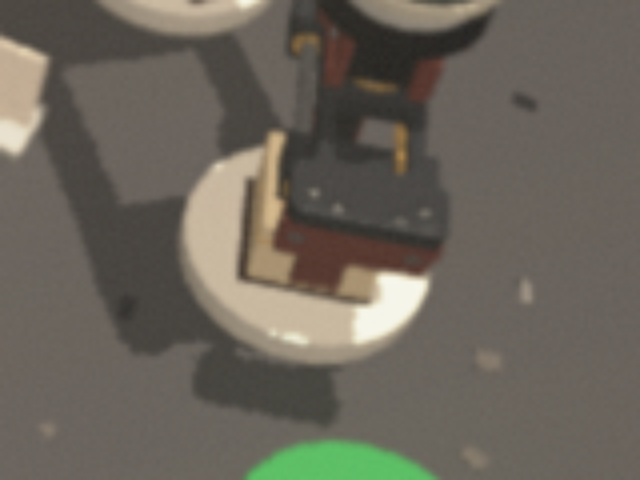

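Request:
send_rows:
  translation:
    - [0,-0.001,-0.001]
    - [0,0,-0.0005]
    - [0,0,0]
    - [0,0,0]
  twist: [0,0,0,0]

```text
t: 14.35
position: [0.5306, 0.4155, 0.0304]
ee_rot: [-3.141, -0.001, 0.166]
force: [-1.7, -1.4, 5.6]
gripper_width: 0.658
```

Request:
send_rows:
  translation:
    - [0,0,0]
    - [0,0,0]
    - [0,0,0]
    - [0,0,0.02]
    - [0,0,0.04]
    - [0,0,0.04]
    - [0,0,0.04]
  twist: [0,0,0,0,0,0,0]
  jaw: 1

```text
t: 15.05
position: [0.53, 0.4152, 0.1706]
ee_rot: [3.141, 0.001, 0.166]
force: [1.0, 0.4, 0.1]
gripper_width: 1.0
```

Request:
send_rows:
  translation:
    - [0,-0.03,0]
    - [0,-0.03,0]
    - [0,-0.03,0]
    - [0,0,0]
    - [0,0,0]
  twist: [0,0,0,0,0]

```text
t: 15.55
position: [0.5304, 0.3251, 0.1697]
ee_rot: [-3.141, 0.0, 0.165]
force: [-0.5, -0.1, -0.5]
gripper_width: 0.998
```

```bash
python3 - <<'E'
from fitall import *
from rig import env
o=env.get_obs(); print(o['t'],o['position'],o['ee_rot'],o['force'])
c=snap('wrist','8'); s=snap('scene','8')
a=c['image'][60:300,160:480,::-1]; b=s['image'][250:370,400:560,::-1]
cv2.imwrite('pics/c9.png',np.hstack([cv2.resize(a,(400,300)),cv2.resize(b,(400,300))]))
E
```

```text
15.55 [0.53043066 0.32512916 0.16966911] [-3.14116130e+00  8.35102243e-05  1.64583477e-01] [-0.45962442 -0.08371581 -0.4602955 ]
```

View pics/c9.png

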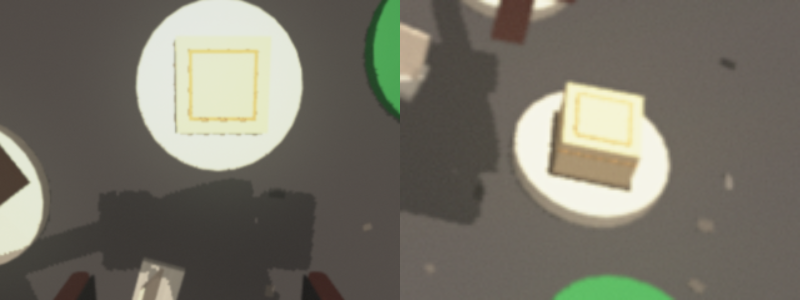

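Square is seated evenly. Now the long tin.

Request:
send_rows:
  translation:
    - [-0.003,-0.04,0]
    - [-0.004,-0.045,0]
    - [-0.004,-0.045,0]
    - [-0.004,-0.045,0]
    - [-0.004,-0.045,0]
    - [-0.004,-0.045,0]
    - [-0.004,-0.045,0]
    - [-0.004,-0.045,0]
  twist: [0.069,0.069,0.069,0.069,0.069,0.069,0.069,0.07]

```text
t: 16.45
position: [0.4998, -0.0305, 0.1698]
ee_rot: [3.141, -0.001, 0.723]
force: [0.4, -0.1, -0.2]
gripper_width: 0.999
```

Request:
send_rows:
  translation:
    - [-0.004,-0.045,0]
    - [-0.005,-0.04,0]
    - [-0.004,-0.025,0]
    - [-0.004,-0.005,0]
    - [0,0,0]
    - [0,0,0]
    - [0,0,0]
  twist: [0,0,0,0,0,0,0]

```text
t: 17.15
position: [0.4826, -0.1432, 0.1696]
ee_rot: [-3.141, -0.0, 0.721]
force: [0.7, 0.8, 0.8]
gripper_width: 1.001
```

```bash
python3 - <<'E'
from fitall import *
from rig import env
o=env.get_obs(); print(o['t'],o['position'],o['ee_rot'],o['force'])
c=snap('wrist','9'); v=proj(c,[[.4488,-.1066,.042]])[0]; print(v)
p,i,m,s,zs=dofit(c,'bar',v,1); print((p[:2]*1000).round(1),np.degrees(p[2]).round(2),i.round(3))
im=c['image'][:,:,::-1].copy(); draw(im,c,s,p,zs); cv2.imwrite('pics/c10.png',im)
E
```

```text
17.15 [ 0.48255086 -0.14316183  0.16960047] [-3.14117515e+00 -1.52401942e-04  7.20670069e-01] [0.68120648 0.75636965 0.81503339]
[317.00919606 177.60711157]
[ 447.4 -121.1] -48.43 0.419
```

View pics/c10.png

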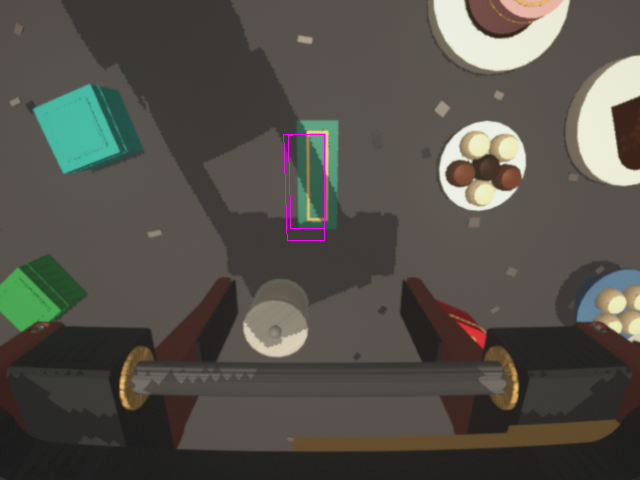

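```bash
python3 - <<'E'
import cv2
a=cv2.imread('pics/wrist9.png')[100:250,240:400]; cv2.imwrite('pics/c11.png',cv2.resize(a,None,fx=5,fy=5)[:600] if 0 else cv2.resize(a,None,fx=4,fy=4,interpolation=cv2.INTER_CUBIC))
E
```

```text
(no output)
```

View pics/c11.png

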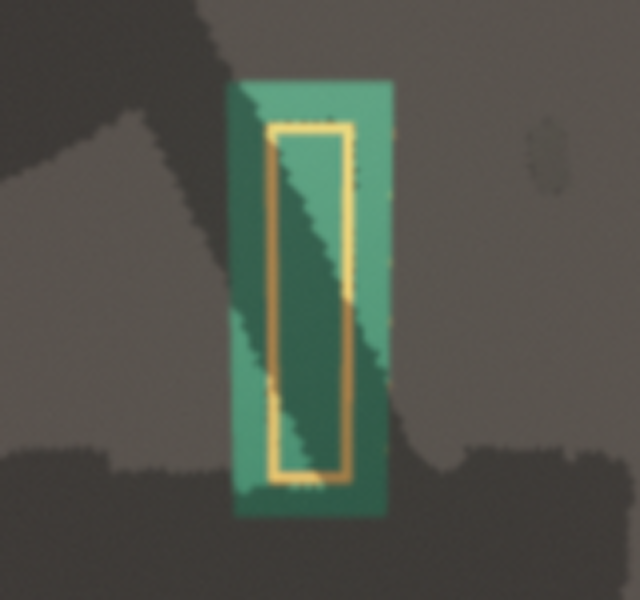

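```bash
python3 - <<'E'
from fitall import *
c=load('wrist9'); q=unproj(c,np.array([[297,120],[338.4,120],[336.6,229.2],[298.5,229.2]])-.4,.042)[:,:2]
print((q*1000).round(1).tolist(),(q.mean(0)*1000).round(1)); d=np.linalg.norm(np.roll(q,-1,0)-q,axis=1); print(d)
l=(q[0]+q[1]-q[2]-q[3]); print(np.degrees(np.arctan2(l[1],l[0])))
c=load('scene4'); p,i,m,s,zs=dofit(c,'bar',proj(c,[[.4488,-.1066,.042]])[0],1); print((p*1000).round(1),np.degrees(p[2]),i)
E
```

```text
[[405.1, -82.1], [430.6, -59.8], [491.5, -129.4], [466.0, -151.8]] [ 448.3 -105.8]
[0.03386453 0.09249323 0.03400868 0.09250617]
131.14269349181734
[ 445.5 -108.6 -866.5] -49.64748183175874 0.92566590956019
```

The lid corners unproject to 34.0 x 92.5 mm at (448.3,-105.8), -48.9°, which matches the given size. Descend and grip.

Request:
send_rows:
  translation:
    - [-0.017,0.018,0]
    - [-0.017,0.019,0]
    - [0,0,-0.03]
    - [0,0,-0.04]
    - [0,0,-0.04]
    - [0,0,-0.03]
    - [0,0,-0.017]
    - [0,0,0]
  twist: [-0.003,0,0,0,0,0,0,0]

```text
t: 18.0
position: [0.4468, -0.1061, 0.0107]
ee_rot: [-3.137, 0.002, 0.717]
force: [0.1, 1.0, 0.3]
gripper_width: 1.002
```

Request:
send_rows:
  translation:
    - [0,0,0]
    - [0,0,0]
    - [0,0,0]
    - [0,0,0]
    - [0,0,0]
    - [0,0,0]
    - [0,0,0]
    - [0,0,0]
  twist: [0,0,0,0,0,0,0,0]
  jaw: 0
  grip_force: 20

```text
t: 18.8
position: [0.4485, -0.1076, 0.0128]
ee_rot: [3.141, -0.0, 0.716]
force: [-1.0, 0.0, 2.7]
gripper_width: 0.388
```

Request:
send_rows:
  translation:
    - [0,0,0]
    - [0,0,0]
    - [0,0,0]
  twist: [0,0,0]

```text
t: 19.1
position: [0.4485, -0.1077, 0.0128]
ee_rot: [3.141, -0.0, 0.716]
force: [-0.4, 0.1, 5.2]
gripper_width: 0.384
```

Request:
send_rows:
  translation:
    - [0,0,0.02]
    - [0,0,0.04]
    - [0,0,0.05]
    - [0,0.02,0.04]
    - [0,0.04,0]
    - [0,0.04,0]
    - [-0.005,0.04,0]
    - [-0.005,0.04,0]
  twist: [0,0,0,-0.1,-0.12,-0.12,-0.12,-0.12]

```text
t: 19.9
position: [0.4374, 0.0737, 0.1623]
ee_rot: [-3.142, 0.001, 0.131]
force: [0.4, 0.5, -1.9]
gripper_width: 0.387
```

Request:
send_rows:
  translation:
    - [-0.01,0.04,0]
    - [-0.015,0.035,0]
    - [-0.02,0.035,0]
    - [-0.02,0.025,0]
    - [-0.02,0.02,0]
    - [-0.02,0.02,0]
    - [-0.02,0.015,0]
    - [-0.003,0.005,0]
  twist: [-0.12,-0.12,-0.12,-0.12,-0.12,-0.12,-0.12,-0.095]

```text
t: 20.7
position: [0.307, 0.2676, 0.1618]
ee_rot: [3.138, 0.001, -0.802]
force: [-0.0, 1.1, -2.2]
gripper_width: 0.385
```

Request:
send_rows:
  translation:
    - [0,0,0]
    - [0,0,0]
    - [0,0,0]
  twist: [0,0,0]

```text
t: 21.0
position: [0.3106, 0.267, 0.1625]
ee_rot: [3.141, -0.0, -0.798]
force: [-0.4, 0.2, -3.3]
gripper_width: 0.385
```

```bash
python3 - <<'E'
from fitall import *
from rig import env
o=env.get_obs(); print(o['t'],o['position'],o['ee_rot'],o['force'],o['gripper_width'],o['joint_pos'])
c=snap('wrist','10'); v=proj(c,[[.350,.3045,.018]])[0]; print(v)
p,i,m,s,zs=dofit(c,'bar',v,0); print((p[:2]*1000).round(1),np.degrees(p[2]).round(2),i.round(3))
im=c['image'][:,:,::-1].copy(); draw(im,c,s,p,zs); cv2.imwrite('pics/c12.png',im)
E
```

```text
21.0 [0.31062699 0.26697948 0.1624607 ] [ 3.14122838e+00 -2.38333164e-05 -7.97701408e-01] [-0.42554728  0.18628319 -3.31152643] 0.38482556998944906 [ 5.41057388e-01  1.59163072e-01  1.97386754e+00 -1.26396780e-04
  1.00891108e+00  1.33882616e+00]
[320.53552686 169.04262148]
[431.9 384.2] -45.39 0.021
```

View pics/c12.png

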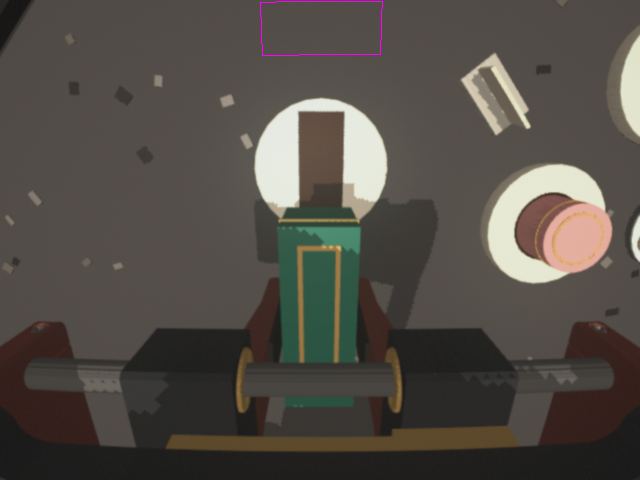

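```bash
python3 - <<'E'
from fitall import *
c=load('wrist10'); g=cv2.cvtColor(c['image'],cv2.COLOR_RGB2GRAY)
def edge(line):
    l=line.astype(float); return l
print(g[150,290:355].tolist()); print(g[180,290:355].tolist()); print(g[100:120,321].tolist())
pr=place(IN['bar'],[.3503,.3049,np.radians(44.22)],.018); uv=proj(c,pr)
print('pred corners',proj(c,place(np.array([[.049,.02],[.049,-.02],[-.049,-.02],[-.049,.02]]),[.3503,.3049,np.radians(44.22)],.018)).round(1).tolist())
E
python3 -c "
import cv2
a=cv2.imread('pics/wrist10.png')[90:240,240:400]; cv2.imwrite('pics/c13.png',cv2.resize(a,None,fx=4,fy=4,interpolation=cv2.INTER_CUBIC))"
```

```text
[232, 233, 233, 232, 232, 233, 232, 224, 170, 109, 90, 87, 86, 86, 86, 87, 86, 87, 87, 87, 87, 86, 86, 86, 87, 86, 86, 85, 85, 86, 85, 85, 85, 86, 85, 85, 84, 84, 84, 84, 84, 84, 84, 84, 84, 84, 83, 84, 83, 82, 83, 83, 93, 145, 214, 230, 232, 232, 233, 232, 232, 232, 232, 232, 232]
[232, 233, 233, 233, 233, 233, 232, 229, 204, 137, 92, 84, 83, 84, 82, 83, 83, 83, 82, 84, 83, 82, 83, 82, 83, 82, 82, 83, 82, 82, 82, 81, 81, 82, 81, 81, 81, 81, 81, 81, 80, 81, 81, 80, 81, 79, 81, 79, 80, 80, 80, 82, 123, 198, 227, 232, 232, 232, 232, 232, 232, 232, 232, 232, 232]
[231, 231, 231, 231, 232, 232, 232, 232, 232, 230, 215, 165, 107, 83, 82, 82, 82, 83, 82, 82]
pred corners [[297.3, 110.9], [343.8, 110.9], [341.6, 221.5], [299.0, 221.5]]
```

View pics/c13.png

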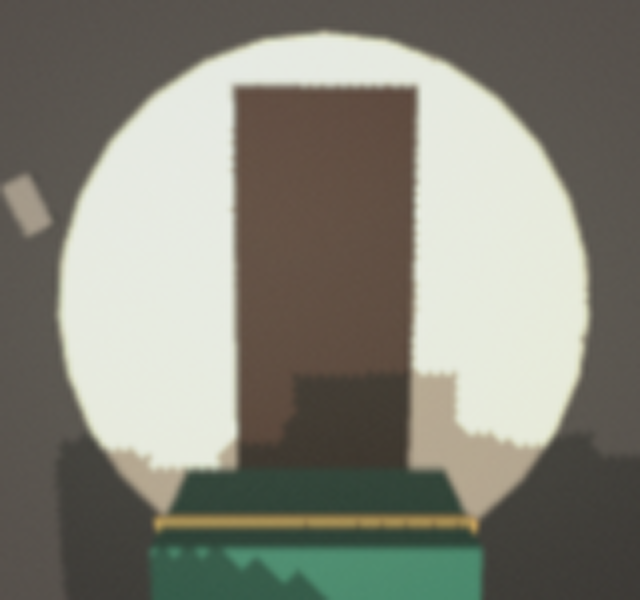

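The inlay edges in this view (298.6 and 343.1 at row 150, end at row 111) match the earlier fit within 0.5 mm. Placing the long tin.

Request:
send_rows:
  translation:
    - [0.013,0.012,0]
    - [0.015,0.014,0]
    - [0.011,0.0105,-0.01]
    - [0,0,-0.03]
    - [0,0,-0.04]
    - [0,0,-0.03]
    - [0,0,-0.012]
    - [0,0,0]
  twist: [-0.001,0,0,0,0,0,0,0]

```text
t: 21.85
position: [0.3484, 0.3026, 0.0388]
ee_rot: [3.137, 0.001, -0.8]
force: [-1.0, 1.3, -2.0]
gripper_width: 0.391
```

Request:
send_rows:
  translation:
    - [0,0,-0.004]
    - [0,0,-0.003]
    - [0,0,0]
    - [0,0,0]
    - [0,0,0]
  twist: [0,0,0,0,0]

```text
t: 22.35
position: [0.3496, 0.3041, 0.0341]
ee_rot: [-3.141, -0.0, -0.8]
force: [0.9, 0.1, -2.5]
gripper_width: 0.388
```

```bash
python3 - <<'E'
from fitall import *
from rig import env
o=env.get_obs(); print(o['t'],o['position'],o['ee_rot'],o['force'])
c=snap('scene','11'); a=c['image'][180:300,370:530,::-1]; cv2.imwrite('pics/c14.png',cv2.resize(a,None,fx=4,fy=4))
E
```

```text
22.35 [0.34963588 0.30413349 0.03413086] [-3.14052353e+00 -1.20890124e-04 -7.99872535e-01] [ 0.89161905  0.09276511 -2.46312234]
```

View pics/c14.png

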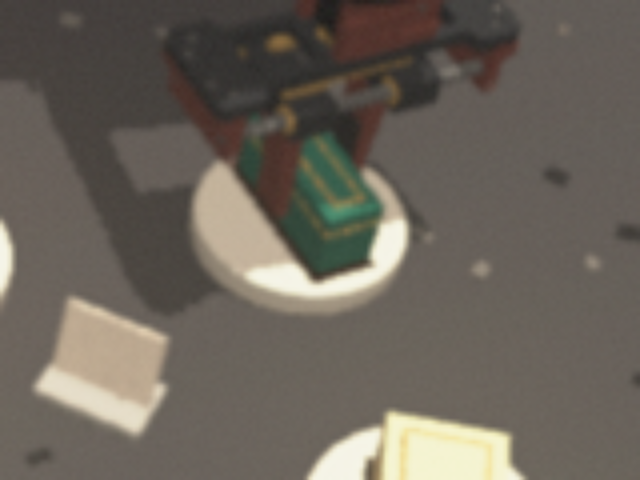

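Request:
send_rows:
  translation:
    - [0,0,-0.002]
    - [0,0,-0.001]
    - [0,0,-0.001]
    - [0,0,0]
    - [0,0,0]
  twist: [0,0,0,0,0]

```text
t: 22.9
position: [0.3494, 0.304, 0.0307]
ee_rot: [-3.141, -0.0, -0.8]
force: [-2.7, -1.4, 15.0]
gripper_width: 0.39
```

Request:
send_rows:
  translation:
    - [0,0,0]
    - [0,0,0]
    - [0,0,0]
    - [0,0,0]
    - [0,0,0.02]
    - [0,0,0.04]
    - [0,0,0.04]
    - [0,0,0.04]
  twist: [0,0,0,0,0,0,0,0]
  jaw: 1

```text
t: 23.7
position: [0.3489, 0.3036, 0.1708]
ee_rot: [3.141, 0.0, -0.8]
force: [1.1, 0.1, -0.1]
gripper_width: 0.996
```

Request:
send_rows:
  translation:
    - [-0.01,-0.02,0]
    - [0,-0.03,0]
    - [0,-0.03,0]
    - [0,0,0]
    - [0,0,0]
  twist: [0,0,0,0,0]

```text
t: 24.2
position: [0.3394, 0.2238, 0.1697]
ee_rot: [-3.141, 0.0, -0.802]
force: [0.1, -0.6, -0.0]
gripper_width: 0.997
```

```bash
python3 - <<'E'
from fitall import *
from rig import env
o=env.get_obs(); print(o['t'],o['position'],o['ee_rot'],o['force'])
c=snap('wrist','12'); s=snap('scene','12')
v=proj(c,[[.35,.304,.06]])[0].astype(int); print(v)
a=c['image'][max(v[1]-90,0):max(v[1]-90,0)+180,v[0]-120:v[0]+120,::-1]; b=s['image'][180:300,370:530,::-1]
cv2.imwrite('pics/c15.png',np.hstack([cv2.resize(a,(400,300)),cv2.resize(b,(400,300))]))
E
```

```text
24.2 [0.33941842 0.22379663 0.16965061] [-3.14118555e+00  3.51292345e-04 -8.01897463e-01] [ 0.13886977 -0.63230331 -0.02592539]
[256 161]
```

View pics/c15.png

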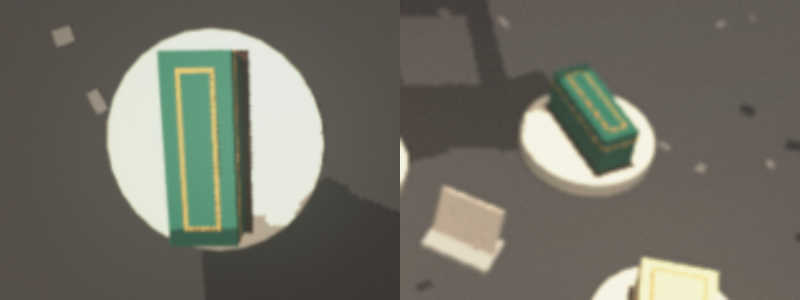

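Long tin seated. Now the heart, approached for a jaw direction 45° from its axis (tool yaw about 17°).

Request:
send_rows:
  translation:
    - [0.025,-0.03,0]
    - [0.03,-0.036,0]
    - [0.03,-0.036,0]
    - [0.03,-0.036,0]
    - [0.03,-0.036,0]
    - [0.03,-0.036,0]
    - [0.03,-0.036,0]
    - [0.03,-0.036,0]
  twist: [0.12,0.12,0.12,0.12,0.12,0.12,0.12,0.12]

```text
t: 25.1
position: [0.5757, -0.0581, 0.1692]
ee_rot: [-3.141, -0.0, 0.164]
force: [0.6, 0.8, -1.2]
gripper_width: 0.995
```

Request:
send_rows:
  translation:
    - [0.03,-0.036,0]
    - [0.03,-0.036,0]
    - [0.03,-0.036,0]
    - [0.02,-0.022,0]
    - [0,0,0]
    - [0,0,0]
    - [0,0,0]
  twist: [0.12,0.024,0,0,0,0,0]

```text
t: 25.8
position: [0.6832, -0.1857, 0.169]
ee_rot: [-3.14, 0.001, 0.303]
force: [-0.9, 0.0, -0.6]
gripper_width: 1.001
```

```bash
python3 - <<'E'
from fitall import *
from rig import env
o=env.get_obs(); print(o['t'],o['position'],o['ee_rot'],o['force'])
c=snap('wrist','13'); v=proj(c,[[.6595,-.1385,.042]])[0]; print(v)
p,i,m,s,zs=dofit(c,'heart',v,1); print((p[:2]*1000).round(1),np.degrees(p[2]).round(2),i.round(3))
im=c['image'][:,:,::-1].copy(); draw(im,c,s,p,zs); cv2.imwrite('pics/c16.png',im)
E
```

```text
25.8 [ 0.68323743 -0.18571571  0.16899489] [-3.14008213e+00  1.31863165e-03  3.03387337e-01] [-0.85983419  0.01162586 -0.61368713]
[309.19346751 174.90404187]
[ 660.  -136.9] -27.25 0.977
```

View pics/c16.png

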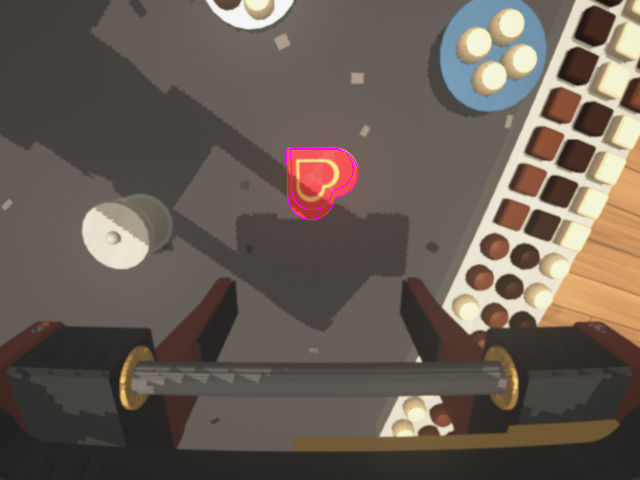

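The heart fit is (660.0,-136.9), -27.3°, IoU 0.98, with its point at (288,149). Grasp centre is (669.5,-133.9) at 17.75°.

Request:
send_rows:
  translation:
    - [-0.007,0.026,0]
    - [-0.007,0.026,0]
    - [0,0,-0.03]
    - [0,0,-0.04]
    - [0,0,-0.04]
    - [0,0,-0.03]
    - [0,0,-0.016]
    - [0,0,0]
  twist: [0.007,0,0,0,0,0,0,0]

```text
t: 26.65
position: [0.6677, -0.1341, 0.0117]
ee_rot: [-3.139, 0.004, 0.31]
force: [-0.9, 0.1, 0.7]
gripper_width: 0.999
```

Request:
send_rows:
  translation:
    - [0,0,0]
    - [0,0,0]
    - [0,0,0]
  twist: [0,0,0]

```text
t: 26.95
position: [0.6713, -0.1359, 0.0156]
ee_rot: [3.14, -0.003, 0.309]
force: [0.1, 0.6, 0.4]
gripper_width: 1.0
```

Request:
send_rows:
  translation:
    - [0,0,0]
    - [0,0,0]
    - [0,0,0]
    - [0,0,0]
    - [0,0,0]
    - [0,0,0]
    - [0,0,0]
    - [0,0,0]
  twist: [0,0,0,0,0,0,0,0]
  jaw: 0
  grip_force: 20

```text
t: 27.75
position: [0.6699, -0.1355, 0.0137]
ee_rot: [3.142, 0.0, 0.309]
force: [-0.5, 0.1, 1.5]
gripper_width: 0.677
```

Request:
send_rows:
  translation:
    - [0,0,0.02]
    - [0,0,0.04]
    - [0,0,0.05]
    - [0,0.02,0.04]
    - [0.005,0.04,0]
    - [0.005,0.04,0]
    - [0.005,0.04,0]
    - [0.005,0.04,0]
  twist: [0,0,0,0.1,0.12,0.12,0.12,0.12]

```text
t: 28.55
position: [0.6894, 0.046, 0.1632]
ee_rot: [-3.141, 0.001, 0.894]
force: [1.0, 0.0, -2.1]
gripper_width: 0.679
```

Request:
send_rows:
  translation:
    - [0.005,0.035,0]
    - [0.003,0.025,0]
    - [0,0.008,0]
    - [0,0,0]
    - [0,0,0]
    - [0,0,0]
  twist: [0.12,0.094,0,0,0,0]

```text
t: 29.15
position: [0.6977, 0.1108, 0.1635]
ee_rot: [-3.141, 0.001, 1.101]
force: [-0.3, 0.2, -1.5]
gripper_width: 0.68
```

```bash
python3 - <<'E'
from fitall import *
from rig import env
o=env.get_obs(); print(o['t'],o['position'],o['ee_rot'],o['force'],o['gripper_width'])
c=snap('wrist','14'); v=proj(c,[[.640,.1305,.018]])[0]; print(v)
p,i,m,s,zs=dofit(c,'heart',v,0); print((p[:2]*1000).round(1),np.degrees(p[2]).round(2),i.round(3))
im=c['image'][:,:,::-1].copy(); draw(im,c,s,p,zs); cv2.imwrite('pics/c17.png',im)
E
```

```text
29.15 [0.69774496 0.11080302 0.16348433] [-3.14147259e+00  8.25930956e-04  1.10066823e+00] [-0.34230534  0.23380097 -1.49435603] 0.6803906914948848
[308.58065365 163.30296514]
[640.2 131.1] 18.27 0.956
```

View pics/c17.png

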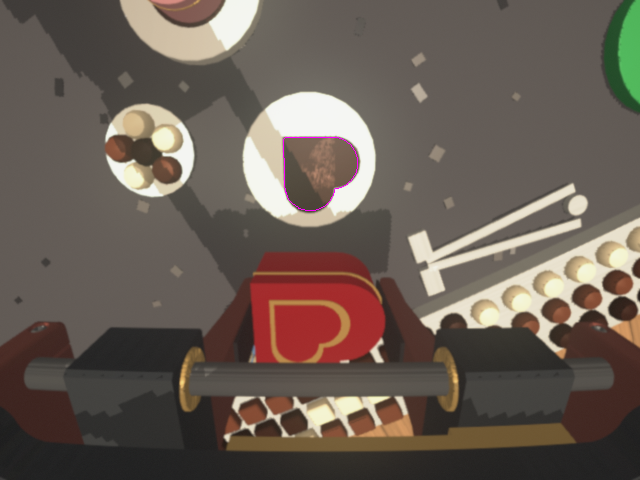

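```bash
python3 - <<'E'
from fitall import *
c=load('wrist14'); g=c['image'][:,:,0].astype(int); print(g[270:295,300].tolist(), c['image'][270:295:2,300].tolist())
R=np.array([np.cos(1.1007),np.sin(1.1007)]); ty=np.array([-R[1],R[0]])
for v in (281,283,285):
  for z in (.190,.192,.194):
    q=unproj(c,[(300,v)],z)[0,:2]-[.69774,.1108]; print(v,z,(q@ty*1000).round(2), end=' ')
for u in (250,252,384,386): print(u,((unproj(c,[(u,320)],.1918)[0,:2]-[.69774,.1108])@R*1000).round(1))
E
```

```text
[116, 122, 142, 161, 147, 123, 115, 115, 115, 115, 115, 116, 121, 141, 158, 163, 165, 165, 164, 164, 164, 163, 165, 164, 164] [[116, 45, 39], [142, 98, 58], [147, 96, 57], [115, 39, 37], [115, 38, 37], [115, 38, 36], [121, 37, 36], [158, 45, 45], [165, 45, 46], [164, 45, 45], [164, 44, 45], [165, 44, 44], [164, 43, 44]]
281 0.19 22.01 281 0.192 22.9 281 0.194 23.79 283 0.19 21.06 283 0.192 21.96 283 0.194 22.86 285 0.19 20.1 285 0.192 21.01 285 0.194 21.93 250 -30.3
252 -29.4
384 30.2
386 31.1
```

Request:
send_rows:
  translation:
    - [-0.02,0.01,0]
    - [-0.02,0.01,0]
    - [-0.0115,0.0084,-0.01]
    - [0,0,-0.03]
    - [0,0,-0.04]
    - [0,0,-0.03]
    - [0,0,-0.015]
    - [0,0,0]
  twist: [0.003,0,0,0,0,0,0,0]

```text
t: 30.0
position: [0.6447, 0.1399, 0.0365]
ee_rot: [-3.138, 0.003, 1.105]
force: [0.6, 0.2, -1.0]
gripper_width: 0.679
```

Request:
send_rows:
  translation:
    - [0,0,-0.003]
    - [0,0,0]
    - [0,0,0]
    - [0,0,0]
  twist: [0,0,0,0]

```text
t: 30.4
position: [0.6472, 0.141, 0.0369]
ee_rot: [3.14, -0.001, 1.106]
force: [-0.7, -0.2, -1.2]
gripper_width: 0.677
```

```bash
python3 - <<'E'
from fitall import *
from rig import env
o=env.get_obs(); print(o['t'],o['position'],o['ee_rot'],o['force'])
c=snap('side','15'); s=snap('scene','15')
a=c['image'][150:270,310:470,::-1]; b=s['image'][240:360,250:410,::-1]
cv2.imwrite('pics/c18.png',np.hstack([cv2.resize(a,(400,300)),cv2.resize(b,(400,300))]))
E
```

```text
30.4 [0.64724599 0.14101213 0.03689188] [ 3.13983425e+00 -1.00888445e-03  1.10617098e+00] [-0.74862216 -0.21021416 -1.17595556]
```

View pics/c18.png

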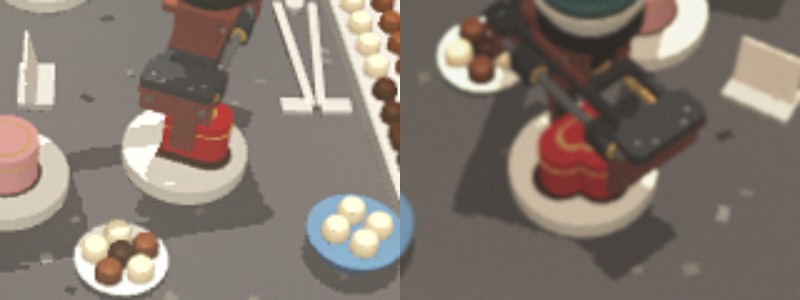

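Request:
send_rows:
  translation:
    - [-0.001,-0.0015,-0.002]
    - [0,0,-0.001]
    - [0,0,0]
    - [0,0,0]
    - [0,0,0]
  twist: [-0.001,0,0,0,0]

```text
t: 31.0
position: [0.6454, 0.1394, 0.0325]
ee_rot: [-3.141, 0.0, 1.105]
force: [-0.1, 0.0, -1.8]
gripper_width: 0.681
```

Request:
send_rows:
  translation:
    - [0.0007,0,-0.001]
    - [0,0,-0.0005]
    - [0,0,0]
    - [0,0,0]
  twist: [0,0,0,0]

```text
t: 31.4
position: [0.6462, 0.1394, 0.0317]
ee_rot: [3.141, -0.0, 1.105]
force: [-2.3, -1.2, 6.8]
gripper_width: 0.681
```

Request:
send_rows:
  translation:
    - [0,0,0]
    - [0,0,0]
    - [0,0,0]
    - [0,0,0]
    - [0,0,0.02]
    - [0,0,0.04]
    - [0,0,0.04]
    - [0,0,0.04]
  twist: [0,0,0,0,0,0,0,0]
  jaw: 1

```text
t: 32.2
position: [0.6458, 0.1393, 0.1723]
ee_rot: [-3.141, 0.0, 1.105]
force: [-0.5, 0.1, -0.2]
gripper_width: 1.001
```

Request:
send_rows:
  translation:
    - [0.02,-0.01,0]
    - [0.025,-0.012,0]
    - [0,-0.03,0]
    - [0,-0.03,0]
    - [0,0,0]
    - [0,0,0]
  twist: [0,0,0,0,0,0]

```text
t: 32.8
position: [0.691, 0.057, 0.1709]
ee_rot: [-3.141, -0.0, 1.104]
force: [0.1, 0.4, 0.0]
gripper_width: 0.999
```

```bash
python3 - <<'E'
from fitall import *
from rig import env
o=env.get_obs(); print(o['t'],o['position'],o['ee_rot'],o['force'])
c=snap('wrist','16'); s=snap('scene','16'); v=proj(c,[[.640,.1305,.06]])[0]; print(v)
for z in (.018,):
  p,i,m,sh,zs=dofit(c,'heart',v,1,z); print((p[:2]*1000).round(1),np.degrees(p[2]).round(2),i.round(3))
im=c['image'][:,:,::-1].copy(); im2=im.copy(); draw(im2,c,sh,p,zs)
x,y=int(v[0]),int(v[1]); y0=max(y-90,0); x0=max(x-120,0)
cv2.imwrite('pics/c19.png',np.hstack([cv2.resize(k[y0:y0+180,x0:x0+240],(400,300)) for k in (im,im2)]))
E
```

```text
32.8 [0.69099833 0.05699816 0.17094344] [-3.14107296e+00 -1.97567590e-04  1.10360527e+00] [0.07287895 0.42379194 0.01124909]
[372.26082554 142.93888664]
[639.8 131.1] 18.03 0.949
```

View pics/c19.png

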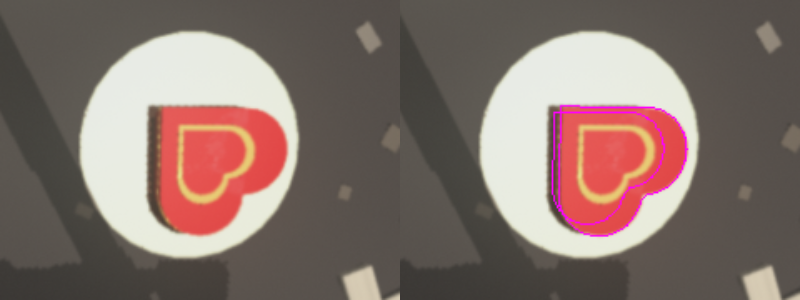

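Heart tin: (639.8,131.1), 18.0°; inlay: (640.2,131.1), 18.3°. Good. I'll move the arm away and check all four from the same fixed cameras that measured the inlays.

Request:
send_rows:
  translation:
    - [-0.01,-0.04,0]
    - [-0.01,-0.045,0]
    - [-0.01,-0.045,0]
    - [-0.01,-0.045,0]
    - [-0.01,-0.045,0]
    - [-0.01,-0.045,0]
    - [-0.01,-0.03,0]
    - [0,0,0]
  twist: [-0.12,-0.12,-0.12,-0.12,-0.12,-0.12,-0.12,-0.12]

```text
t: 33.7
position: [0.6203, -0.2409, 0.1712]
ee_rot: [3.14, 0.0, 0.137]
force: [0.7, -0.2, -0.2]
gripper_width: 0.998
```

```bash
python3 - <<'E'
from fitall import *
from rig import env
X=dict(round=(.466,.1095,0),square=(.5299,.4152,9.52),bar=(.3504,.3046,44.2),heart=(.6402,.1311,18.27))
for n in ('scene','side'):
    c=snap(n,'17'); c0=load(n+'0'); im=c['image'][:,:,::-1].copy()
    for k,q in X.items():
        v=proj(c,[[q[0],q[1],.04]])[0]; vi=proj(c,[[q[0],q[1],.018]])[0]
        try:
            p,i,m,s,zs=dofit(c,k,v,1,.018); draw(im,c,s,p,zs); draw(im,c,IN[k],[q[0],q[1],np.radians(q[2])],[.018])
            r=dofit(c0,k,vi,0)
            print(n,k,(p[:2]*1000).round(1),np.degrees(p[2]).round(1),'iou',i.round(3),'| inlay',(r[0][:2]*1000).round(1),np.degrees(r[0][2]).round(1),r[1].round(3))
        except Exception as e: print(n,k,e)
    a=im[185:365,280:530] if n=='scene' else im[100:260,220:440]
    cv2.imwrite(f'pics/chk_{n}.png',cv2.resize(a,None,fx=3,fy=3))
o=env.get_obs(); print(o['t'],o['position'],o['force'])
E
```

```text
scene round [462.5 109. ] 0.0 iou 0.922 | inlay [464.  107.7] 0.0 0.895
scene square [560.1 425.8] 37.5 iou 0.497 | inlay [528.9 414.2] 9.7 0.918
scene bar [345.3 302.4] 38.6 iou 0.887 | inlay [348.6 303.1] 43.2 0.889
scene heart [640.5 130.5] 17.9 iou 0.924 | inlay [640.3 129.6] 17.9 0.959
side round [466.5 105.9] 0.0 iou 0.907 | inlay [466.6 109.3] 0.0 0.94
side square [530.1 414.1] 14.9 iou 0.845 | inlay [ 397.4 -460.5] -13.8 0.005
side bar [349.3 306.6] 48.0 iou 0.924 | inlay [351.4 303.8] 44.0 0.908
side heart [641.1 130.7] 20.1 iou 0.939 | inlay [641.  130.2] 17.6 0.949
33.8 [ 0.62117078 -0.23758756  0.17113611] [ 0.12812947  0.02971616 -0.00813138]
```

View pics/chk_scene.png

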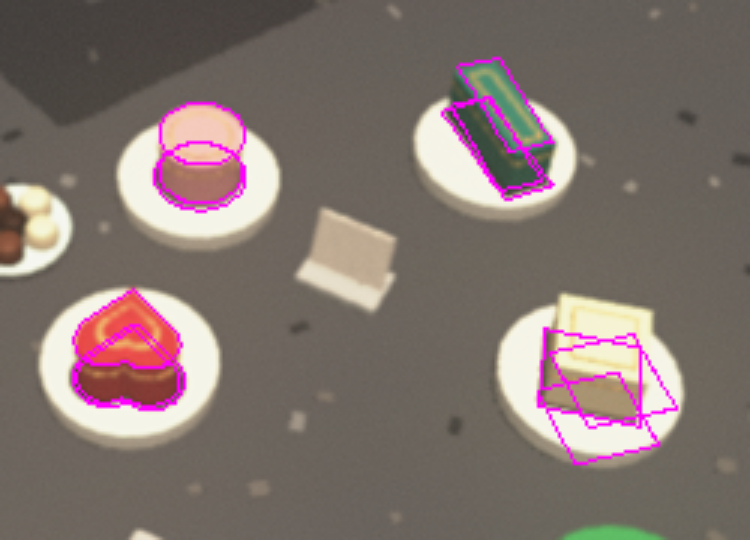

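View pics/chk_side.png

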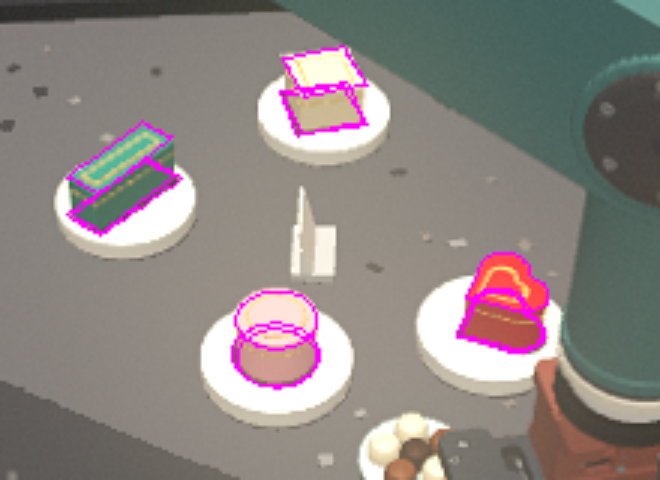

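Those fits are spoiled where the tin masks merge with inlay or white. I'll draw the expected tin outline (tin centred on the measured inlay) over the clean wrist close-ups instead.

```bash
python3 - <<'E'
from fitall import *
X=dict(round=(.466,.1095,0),square=(.5299,.4152,9.52),bar=(.3504,.3046,44.2),heart=(.6402,.1311,18.27))
T=[]
for n,k in (('wrist8','square'),('wrist12','bar')):
    c=load(n); q=X[k]; q=[q[0],q[1],np.radians(q[2])]
    v=proj(c,[[q[0],q[1],.05]])[0].astype(int); f=5
    x0,y0=max(v[0]-40,0),max(v[1]-60,0); im=cv2.resize(c['image'][y0:y0+120,x0:x0+80,::-1],None,fx=f,fy=f,interpolation=cv2.INTER_CUBIC)
    uv=(proj(c,place(SH[k],q,.060))-[x0,y0]+.5)*f-.5
    cv2.polylines(im,[np.round(uv*16).astype(np.int32)],True,(255,0,255),1,shift=4)
    T.append(im)
cv2.imwrite('pics/c20.png',np.hstack(T)[:600])
E
```

```text
(no output)
```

View pics/c20.png

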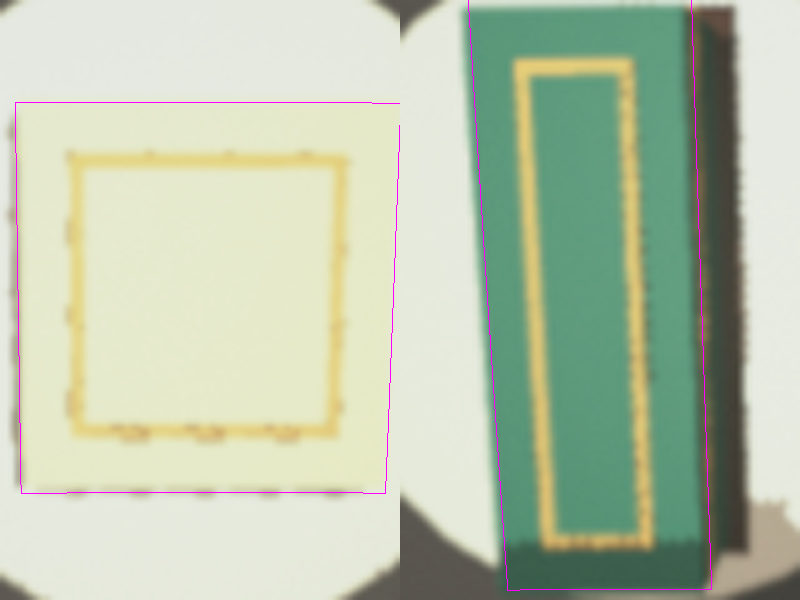

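```bash
python3 - <<'E'
from fitall import *
c=load('wrist12'); g=c['image'].astype(int)
v=proj(c,[[.3504,.3046,.05]])[0].astype(int); print(v)
im=cv2.resize(c['image'][90:230,205:315,::-1],None,fx=5,fy=5,interpolation=cv2.INTER_CUBIC)
cv2.imwrite('pics/c21.png',cv2.resize(im,None,fx=.8,fy=.8,interpolation=cv2.INTER_AREA))
# round
c=load('scene17'); s=load('side17'); T=[]
for k in (c,s):
    for P,kk in (((.466,.1095,0),'round'),((.3504,.3046,np.radians(44.2)),'bar')):
        v=proj(k,[[P[0],P[1],.04]])[0].astype(int); x0,y0=v-40
        w=cv2.resize(k['image'][y0:y0+75,x0:x0+80,::-1],None,fx=5,fy=5,interpolation=cv2.INTER_CUBIC)
        for z in (.018,.06):
            uv=(proj(k,place(SH[kk],P,z))-[x0,y0]+.5)*5-.5; cv2.polylines(w,[np.round(uv*16).astype(np.int32)],True,(255,0,255),1,shift=4)
        T.append(w)
o=np.vstack([np.hstack(T[:2]),np.hstack(T[2:])]); cv2.imwrite('pics/c22.png',cv2.resize(o,(640,600)))
E
```

```text
[258 160]
```

View pics/c21.png

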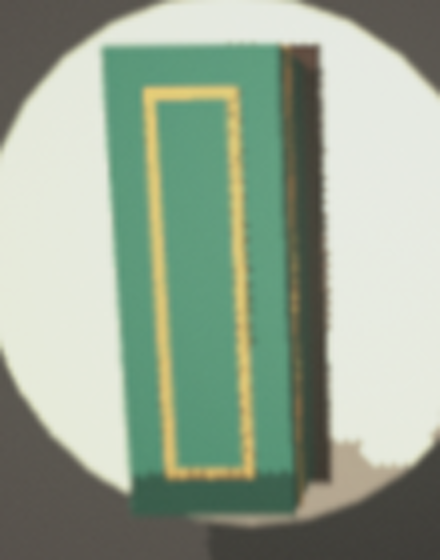

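View pics/c22.png

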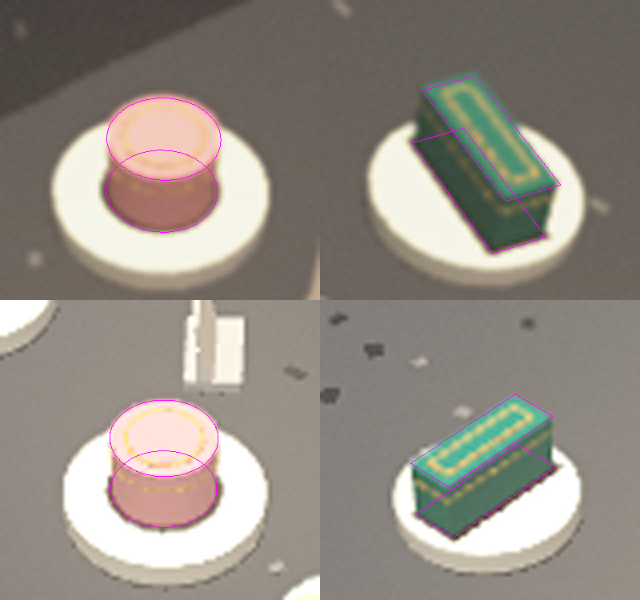

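```bash
python3 - <<'E'
from fitall import *
c=load('wrist12'); q=unproj(c,np.array([[230.5,101.5],[275.3,101.5],[279,218.2],[238.2,218.2]])-.4,.060)[:,:2]
print((q.mean(0)*1000).round(1),np.linalg.norm(np.roll(q,-1,0)-q,axis=1).round(4)); l=q[0]+q[1]-q[2]-q[3]; print(np.degrees(np.arctan2(l[1],l[0])))
E
```

```text
[349.2 304.7] [0.0342 0.0908 0.034  0.0911]
44.0422738289984
```

```bash
python3 - <<'E'
from rig import env
o=env.get_obs(); print(o['t'],o['force'],o['gripper_width']); print(env.sign_off())
E
```

```text
33.8 [ 0.12812947  0.02971616 -0.00813138] 0.9984949066543869
the job is handed in; nothing more can be done
None
```

All four tins are standing on their matching discs, placed in the order round, square, long, heart. The arm was clear with the jaws open when I handed in at t = 33.8 s. I did not touch the turquoise and green square look-alikes or the green heart disc.

**Last checks, each tin against its measured inlay:**
- **Heart:** 0.4 mm off centre and 0.2° off, point at the inlay's point (wrist camera fit).
- **Square:** within about 1 mm of the expected outline (wrist close-up, checked by eye).
- **Long:** 1.2 mm off centre and 0.2° off (lid corners in the wrist camera).
- **Round:** within about 1 mm of the expected outline in both fixed cameras (checked by eye).

**Checks that disagreed:** my automatic fits from the fixed cameras after placing were off by up to about 4 mm and 5° for the round and long tins. The square's position failed outright in the scene camera, and its turn was 5° off in the side camera. The outlines there had merged with the dark inlays or the white discs, so I relied on the close-ups and overlays above instead.

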